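# Fill the budgies' foraging drum

### The arm

A 6-joint arm with a two-finger parallel gripper is mounted at the origin on the work surface. World frame = base frame: x ahead of the robot, y to its left, z up, the work surface at z = 0. Lengths are in mm, angles in rad, forces in N, time in s.
With the tool pointing down it reaches from about 400 to 925 mm from the base axis. Payload 12.5 kg.
Tool frame: the origin (TCP) lies at the very end of the fingers, on their centre line; the grasp point (between the pads) lies 19 mm behind it (env.grasp_offset is the distance from the TCP to the grasp point, in mm); z points along the fingers, y is the direction in which the jaws open and shut (so a half turn about z gives the same grasp; the last joint's range is limited). The gripper opens to 95 mm and grips with 3 to 60 N. Pads are 20 mm wide; open, the fingers measure 119 mm over their backs; the gripper's body (75 mm by 180 mm) begins 59 mm behind the grasp point.
Start: joints at [-1.278, 0.491, 1.559, -0, 1.092, -0.106], TCP at [242.719, -575.964, 214.661] pointing down, gripper open.
Joint ranges: [-3.1, 3.1], [-0.84, 2.19], [0.05, 2.79], [-1.13, 4.28], [0.06, 2.93], [-2.69, 2.69]. Speed limits (rad/s): [2.22, 2.22, 2.79, 3.14, 3.14, 3.14].

### API

Orientations are given as [roll, pitch, yaw] about the fixed x, y, z axes, in that order (R = Rz(yaw) Ry(pitch) Rx(roll)).
In Python, from cell import env gives the robot as it stands. The module is installed in compiled form; this text tells all that it offers.
- The arm moves only by the shell command python3 -m pendant 'ROWS'. ROWS is JSON, one flat list of numbers, 5 for each row, row after row: the shift along the tool's x, y, z as a fraction of full scale, then the turn about the tool's z as a fraction of full scale, then the gripper's target within -1 to 1 (shut at 1, half-way at 0, fully open at -1). In form: [x, y, z, turn, grip, x, y, z, turn, grip, ...]. A call has 1 to 10 rows; each row shifts and turns the commanded pose from where the row before left it, along the tool's axes as they then stand; what a row does not reach is not made up. Full scale, the value 1, is 0.4 m for a shift and 180 degrees for a turn. A row lasts 1/8 s, in which the tool goes at most 62.5 mm and 10.7 degrees, less where a joint would pass 70% of its speed; a pose out of reach is approached as far as the arm can. A call with a number of a shift or a turn outside -1 to 1 is refused whole. A call with a gripper value outside its range is refused whole. The fingers move at their own pace and stop on an object; the grip force is fixed at half the most. Time passes only in rows, so rows that do not move let the fingers close. It gives the time, the measured TCP pose, the force and the opening at its end, in the units of the state.
- env.state(): the state, without advancing time (a new reading comes with each control period).
- env.read_camera(name): name is "scene" or "side" or "wrist"; returns the picture (480x640x3 uint8, red, green, blue); there is no depth.
- env.camera_model(name): a dict with "fx", "fy", "cx", "cy" (pixels), "view" (4x4, takes a point from world to camera coordinates); the wrist camera has in their place "tool_from_camera" (4x4, takes a point from camera to tool coordinates, whose origin is the TCP and whose axes are the flange's). Camera axes: x right, y down, z forward; pixel columns grow to the right and rows downward; lengths in mm; the calibration is good to about 2 mm. A picture is of the moment at which its call begins: read the wrist's pose just before it. camera_model takes no time and is no camera call.
- env.job_done(): hands the job in, once; it reports no verdict.
Trained networks look in the newest picture that a camera, given by its name, has taken for a name from the list of things; names that differ only in an ending like _2 or _b are one class to them, and where a whole thing is asked for, a point or a joint stands for the part that bears it (a point fixed in the world has none). Each returns a list of dicts, best first, with "confidence" (0 to 1); they miss things now and then, are a little off and sometimes report something else, mostly with a low value. They report only what shows in the picture. A call takes as long as a camera call.
- env.masks_of(thing, camera): "region" (480x640 bool, what is visible of it).
- env.landmark_of(thing, camera): "xyz" ([x, y, z] in mm, in world coordinates, good to about 4 mm: a listed point, or the origin of a listed thing).
The state is a dict: "t": time; "joints": joint angles; "qvel": joint speeds; "tau": joint torques, N m; "eef_pos": TCP position; "tcp_rot": TCP orientation; "ft_force": force on the tool from outside, world axes, zero at the start; "moment": the same for the moment, N m; "opening": opening from 0.0 (shut) to 1.0 (fully open).
Only numpy, scipy, OpenCV 4.12 (cv2) and the standard library are available. Lean on these libraries where they do the work, as an engineer would, in place of code of your own. Each camera call takes 0.05 s, during which the arm holds its last target.

### The job

Refill the budgies' foraging drum: swing the lamp clear of the drum, then, by turning the drum's cap so that its opening lies over the right compartment, put every square wooden chew block into the compartment beside the steel feeding cup and every round mineral puck into the one beside the ceramic ramekin. When all are in, turn the opening squarely over the drum's closed quarter, the one beside the lamp post, and swing the lamp back so that it is centred over the drum. Leave the cup, the ramekin and the other things on the table where they stand.

Things in the scene. Friction and masses are not known exactly. Their poses are not given: they have to be found in the camera images.
- drum: fixed white drum, 160 mm across, 84 mm high to the cap's top face; origin under its centre. 3 mm walls along its x and y axes split it into quarters, 66 mm deep: +x+y (beside the lamp post) is closed by a deck under the cap, the other three are open. By each open one, 130 mm from the axis on its diagonal, stands the cup, the ramekin or the rattle (order varies). What is below the cap does not stop it turning.
- cap (a joint): turn of the grey cap (162 mm across, 4 mm thick), rad, counter-clockwise from above = direction of the opening in the drum's frame from its +x to its +y (pi/4: over the closed quarter; 3pi/4, -3pi/4, -pi/4: over -x+y, -x-y, +x-y). No stop within 12 rad either way; stays where left; friction 0.06 N m.
- window (a point): centre of the cap's rectangular opening, 51 mm from the drum's axis, at the cap's top face; the opening is 48 mm radially by 50 mm across. Frame x points outwards from the axis, z up.
- closed (a point): point on the drum at the height of the cap's top face where the opening's centre lies when the cap is squarely shut (over the middle of the closed quarter)
- knob (a point): black bar-shaped knob in the middle of the cap, 12 mm thick (along the window's radial direction, frame x), 44 mm long (frame y), rising 28 mm above the cap's top face; the point is on the axis at its half height
- lamp: foot of the lamp: fixed steel disc 84 mm across, 12 mm high, with an upright 16 mm post in its centre, about 150 mm from the drum's axis. Origin: centre of the underside, on the vertical hinge axis of the arm.
- lamp_arm (a joint): swing of the lamp's arm about its post, rad, growing clockwise from above; near 0 the lamp is centred over the drum (within 0.05), range -0.5 to 1.75, clear of the drum from 1.0 on. Stays where it is left, friction 0.12 N m.
- lamp_grip (a point): middle of the upright round black grip on the lamp's head: 18 mm in diameter, 45 mm tall, top 247 mm above the table; 150 mm from the hinge axis, on the axis of the round head (90 mm across, underside 164 mm, top 202 mm above the table). The arm, 14 mm wide, runs from the head to the post at 192 to 202 mm.
- block1_c (a point): square wooden chew block, 24 x 24 x 34 mm tall, about 20 g; given at its centre (half-way up), z of the frame along its height; stands upright on the table in front right of the robot at the start; some of the three may be absent
- block2_c (a point): square wooden chew block, 24 x 24 x 34 mm tall, about 20 g; given at its centre (half-way up), z of the frame along its height; stands upright on the table in front right of the robot at the start; some of the three may be absent
- block3_c (a point): square wooden chew block, 24 x 24 x 34 mm tall, about 20 g; given at its centre (half-way up), z of the frame along its height; stands upright on the table in front right of the robot at the start; some of the three may be absent
- puck1_c (a point): round whitish mineral puck, 30 mm in diameter, 24 mm tall, about 30 g; given at its centre (half-way up), z of the frame along its height; stands upright on the table in front right of the robot at the start; some of the three may be absent
- puck2_c (a point): round whitish mineral puck, 30 mm in diameter, 24 mm tall, about 30 g; given at its centre (half-way up), z of the frame along its height; stands upright on the table in front right of the robot at the start; some of the three may be absent
- puck3_c (a point): round whitish mineral puck, 30 mm in diameter, 24 mm tall, about 30 g; given at its centre (half-way up), z of the frame along its height; stands upright on the table in front right of the robot at the start; some of the three may be absent
- cup: round stainless steel feeding cup, 72 mm across, 42 mm high, loose; origin at the centre of its underside
- ramekin: low round ceramic ramekin, 68 mm across, 34 mm high, loose; origin at the centre of its underside
- rattle: small orange plastic rattle, 34 mm disc 16 mm thick with a 35 mm handle, loose; origin under the disc
- bell: small brass bell, 32 mm across, 30 mm high, standing loose among the blocks and pucks; origin under its centre
- swing: bamboo swing lying flat, 120 mm perch with a steel wire frame 110 mm long, loose, at the back of the table
- seed_jar: glass seed jar, 80 mm across, 130 mm high, loose, at the back of the table
- scoop: steel spoon, loose, at the back of the table

How it is judged (in metres and radians):
On the way, in this order (a step that is already met when the one before it is completed fails the run):
1. the lamp is swung clear of the drum (horizontal distance between lamp_grip and drum above 0.14 m), for 0.2 s.
2. every block is in the compartment by the cup and every puck in the one by the ramekin (horizontal distance between each of block1_c, block2_c, block3_c, puck1_c, puck2_c, puck3_c and drum below 0.08 m and z of block1_c in the frame of drum between 0 and 0.078 m and ((x of each of block1_c, cup in the frame of drum below 0 m and y of each of block1_c, cup in the frame of drum above 0 m) or (x of each of block1_c, cup in the frame of drum below 0 m and y of each of block1_c, cup in the frame of drum below 0 m) or (x of each of block1_c, cup in the frame of drum above 0 m and y of each of block1_c, cup in the frame of drum below 0 m)) and z of block2_c in the frame of drum between 0 and 0.078 m and ((x of each of block2_c, cup in the frame of drum below 0 m and y of each of block2_c, cup in the frame of drum above 0 m) or (x of each of block2_c, cup in the frame of drum below 0 m and y of each of block2_c, cup in the frame of drum below 0 m) or (x of each of block2_c, cup in the frame of drum above 0 m and y of each of block2_c, cup in the frame of drum below 0 m)) and z of block3_c in the frame of drum between 0 and 0.078 m and ((x of each of block3_c, cup in the frame of drum below 0 m and y of each of block3_c, cup in the frame of drum above 0 m) or (x of each of block3_c, cup in the frame of drum below 0 m and y of each of block3_c, cup in the frame of drum below 0 m) or (x of each of block3_c, cup in the frame of drum above 0 m and y of each of block3_c, cup in the frame of drum below 0 m)) and z of puck1_c in the frame of drum between 0 and 0.078 m and ((x of each of puck1_c, ramekin in the frame of drum below 0 m and y of each of puck1_c, ramekin in the frame of drum above 0 m) or (x of each of puck1_c, ramekin in the frame of drum below 0 m and y of each of puck1_c, ramekin in the frame of drum below 0 m) or (x of each of puck1_c, ramekin in the frame of drum above 0 m and y of each of puck1_c, ramekin in the frame of drum below 0 m)) and z of puck2_c in the frame of drum between 0 and 0.078 m and ((x of each of puck2_c, ramekin in the frame of drum below 0 m and y of each of puck2_c, ramekin in the frame of drum above 0 m) or (x of each of puck2_c, ramekin in the frame of drum below 0 m and y of each of puck2_c, ramekin in the frame of drum below 0 m) or (x of each of puck2_c, ramekin in the frame of drum above 0 m and y of each of puck2_c, ramekin in the frame of drum below 0 m)) and z of puck3_c in the frame of drum between 0 and 0.078 m and ((x of each of puck3_c, ramekin in the frame of drum below 0 m and y of each of puck3_c, ramekin in the frame of drum above 0 m) or (x of each of puck3_c, ramekin in the frame of drum below 0 m and y of each of puck3_c, ramekin in the frame of drum below 0 m) or (x of each of puck3_c, ramekin in the frame of drum above 0 m and y of each of puck3_c, ramekin in the frame of drum below 0 m))), for 0.2 s.
3. the cap's opening is turned over the closed quarter (distance between window and closed below 0.012 m), for 0.2 s.
4. the lamp is back over the drum (horizontal distance between lamp_grip and drum below 0.03 m), for 0.2 s.
At the end, for the whole second after the job is handed in: Every block present is in the drum's compartment beside the steel cup, every puck in the one beside the ramekin (centres below the cap); the opening's centre is within 12 mm of the middle of the closed quarter; the lamp's axis is within 30 mm of the drum's axis (all of step 2 and distance between window and closed below 0.012 m and horizontal distance between lamp_grip and drum below 0.03 m); the robot touches nothing.
It fails at once if the cup, ramekin, rattle, bell, swing, seed jar or spoon is shoved more than 4 cm from its place (distance of any of cup, ramekin, rattle, bell, swing, seed_jar, scoop from where it was at the start of the episode above 0.04 m).
Of block1, block2, block3 only 1 to 2 are there at a start; the rules pass over those that are not, and their reading is None.
Of puck1, puck2, puck3 only 2 to 3 are there at a start; the rules pass over those that are not, and their reading is None.
At some moment in a run one of block1, block2, block3, puck1, puck2, puck3 may be knocked a few centimetres aside while the robot is not near it.
Once in a run the grip may slacken for a moment while it holds something.
It also fails if it takes over 210 s, if anything falls off the work surface, if the arm or the gripper's body presses on something with over 40 N, if the wrist force passes 120 N, or if a joint passes its speed limit or range.

## Working session

There is one attempt and no reset: what is moved stays moved. The work goes in short steps, Python scripts to look and compute and a shell command to move; the robot and the scene stay as the last step left them, time stands still between calls to the robot, and variables do not carry over. Pictures are saved under pics/ and viewed, and the job is handed in when it is done.

```bash
mkdir -p pics; ls; python3 - <<'E'
from cell import env
import cv2
print(env.state())
for c in ["scene","side","wrist"]:
    im=env.read_camera(c); cv2.imwrite(f"pics/{c}0.png",im[:,:,::-1])
    print(c,env.camera_model(c))
E
```

```text
pics
{'t': 0.0, 'joints': array([-1.27756772e+00,  4.91595089e-01,  1.55944740e+00,  2.37285669e-05,
        1.09168732e+00, -1.05588286e-01]), 'qvel': array([ 0.00056707, -0.00164457, -0.00024182,  0.00392069,  0.00040174,
        0.00079351]), 'tau': array([ 6.72186070e-04, -6.12644434e+01, -2.58184505e+01,  6.93126116e-02,
        4.82182286e-02, -9.44367912e-05]), 'eef_pos': array([ 242.66892386, -575.70728203,  214.04037816]), 'tcp_rot': array([-3.14046404e+00, -1.40774971e-04,  3.98805861e-01]), 'ft_force': array([0.88175071, 0.13370128, 0.55783864]), 'moment': array([ 0.0039944 , -0.01823283,  0.03695049]), 'opening': 0.9953949667917943}
scene {'fx': 616.1245022546683, 'fy': 616.1245022546683, 'cx': 319.96822077077616, 'cy': 241.0328109413453, 'view': array([[-8.49428976e-01,  5.27702788e-01, -4.26573312e-04,
         5.92452306e+02],
       [ 3.70932727e-01,  5.96505077e-01, -7.11751787e-01,
        -6.51274750e+01],
       [-3.75338949e-01, -6.04740821e-01, -7.02430931e-01,
         1.41083339e+03],
       [ 0.00000000e+00,  0.00000000e+00,  0.00000000e+00,
         1.000000
[... 235 characters left out ...]
-6.84004867e-01, -7.24704316e-01,
         1.01934278e+02],
       [ 9.90901649e-02,  7.17942141e-01, -6.89013949e-01,
         1.14734056e+03],
       [ 0.00000000e+00,  0.00000000e+00,  0.00000000e+00,
         1.00000000e+00]])}
wrist {'fx': 417.5121129932655, 'fy': 417.5121129932655, 'cx': 319.0538831118396, 'cy': 237.4189339055271, 'tool_from_camera': array([[ 1.99376808e-03, -9.59531369e-01, -2.81594704e-01,
         8.00012981e+01],
       [ 9.99997909e-01,  2.04105381e-03,  1.25388543e-04,
        -7.31118533e-01],
       [ 4.54435704e-04, -2.81594365e-01,  9.59533432e-01,
        -1.70955018e+02],
       [ 0.00000000e+00,  0.00000000e+00,  0.00000000e+00,
         1.00000000e+00]])}
```

View pics/scene0.png

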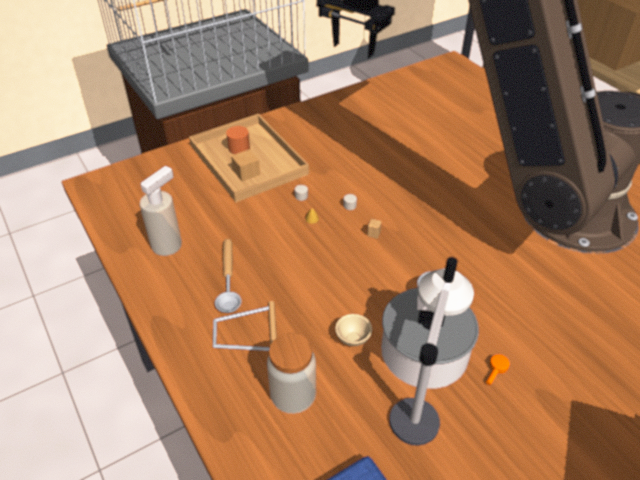

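View pics/side0.png

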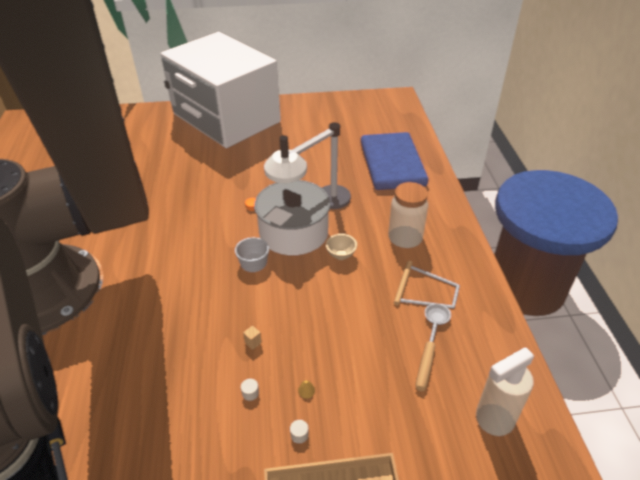

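View pics/wrist0.png

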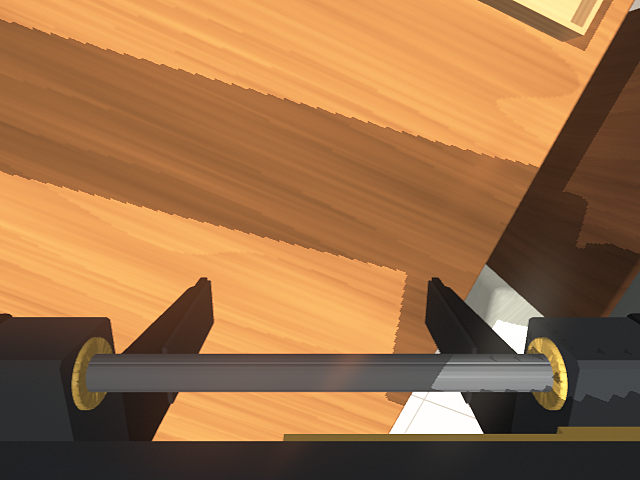

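```bash
python3 - <<'E'
from cell import env
import numpy as np
for c in ["scene","side","wrist"]:
  print(c)
  for n in ["drum","window","closed","knob","lamp","lamp_grip","block1_c","puck1_c","cup","ramekin","rattle","bell"]:
    r=env.landmark_of(n,c)
    print(n,[(np.round(d["xyz"]).astype(int).tolist(),round(d["confidence"],2)) for d in r])
print(env.state()['t'])
E
```

```text
scene
drum []
window [([507, 73, 82], 0.83), ([638, 19, 2], 0.42)]
closed [([578, 150, 84], 0.8)]
knob [([542, 114, 100], 0.82), ([576, 150, 84], 0.69), ([526, 126, 221], 0.19)]
lamp [([650, 213, -2], 0.75)]
lamp_grip [([528, 123, 218], 0.84), ([577, 150, 81], 0.48)]
block1_c [([436, -190, 19], 0.78)]
puck1_c [([508, -390, 16], 0.51)]
cup []
ramekin [([639, 20, 4], 0.56)]
rattle [([448, 208, 4], 0.61)]
bell [([529, -308, -1], 0.58)]
side
drum [([540, 110, -2], 0.94), ([510, -386, 10], 0.68)]
window [([509, 71, 85], 0.81)]
closed [([573, 151, 86], 0.71), ([529, -307, 2], 0.22)]
knob [([547, 111, 98], 0.9)]
lamp [([646, 220, -4], 0.73)]
lamp_grip [([531, 126, 228], 0.82)]
block1_c [([435, -188, 16], 0.78), ([767, -248, -2], 0.57), ([512, -387, 11], 0.35)]
puck1_c [([511, -387, 9], 0.62)]
cup [([443, 24, -7], 0.74), ([538, 113, -1], 0.39)]
ramekin [([634, 22, 0], 0.55)]
rattle [([449, 211, -2], 0.51)]
bell [([528, -311, 0], 0.72)]
wrist
drum []
window []
closed []
knob []
lamp []
lamp_grip []
block1_c []
puck1_c []
cup []
ramekin []
rattle []
bell []
1.95
```

The scene picture shows the lamp head over the drum at (445,295), the ramekin at (353,330), the rattle at (498,365), a block at (374,228), pucks at (301,192) and (350,201) and the bell at (312,214). In the side picture the cap's opening at (278,215) faces the cup at (252,255). Next I triangulate the things I'll act on.

```bash
cat > h.py <<'E'
from cell import env
import numpy as np, cv2
def P(c):
    m=env.camera_model(c); K=np.array([[m['fx'],0,m['cx']],[0,m['fy'],m['cy']],[0,0,1]])
    if 'view' in m: V=m['view']
    else:
        from scipy.spatial.transform import Rotation as R
        s=env.state(); T=np.eye(4); T[:3,:3]=R.from_euler('xyz',s['tcp_rot']).as_matrix(); T[:3,3]=s['eef_pos']
        V=np.linalg.inv(T@m['tool_from_camera'])
    return K@V[:3]
def tri(a,b,ca="scene",cb="side"):
    X=cv2.triangulatePoints(P(ca),P(cb),np.array(a,float).reshape(2,1),np.array(b,float).reshape(2,1))
    return (X[:3]/X[3]).ravel()
def proj(X,c):
    p=P(c)@np.append(X,1); return p[:2]/p[2]
def onz(uv,z,c):
    p=P(c); A=np.array([p[0]-uv[0]*p[2],p[1]-uv[1]*p[2]])
    return np.append(np.linalg.solve(A[:,:2],-(A[:,2]*z+A[:,3])),z)
def lm(n,c): 
    return [(np.round(d["xyz"]).astype(int).tolist(),round(d["confidence"],2)) for d in env.landmark_of(n,c)]
def shot(c,name):
    im=env.read_camera(c); cv2.imwrite(f"pics/{name}.png",im[:,:,::-1]); return im
E
python3 - <<'E'
from h import *
print("grip",tri((450,270),(284,145)))
def cen(n,c):
    out=[]
    for d in env.masks_of(n,c):
        ys,xs=np.nonzero(d["region"]); out.append((xs.mean().round(1),ys.mean().round(1),len(xs),round(d["confidence"],2)))
    return out
for n in ["block1_c","puck1_c"]:
    for c in ["scene","side"]: print(n,c,cen(n,c))
print(onz((374,228),17,"scene"),onz((252,338),17,"side"))
print(onz((350,201),12,"scene"),onz((250,390),12,"side"))
print(onz((301,192),12,"scene"),onz((299,432),12,"side"))
E
python3 -c "
import cv2
for n,x,y in [('scene',260,150),('side',180,150)]:
    im=cv2.imread(f'pics/{n}0.png')[y:y+200 if n=='scene' else y+300,x:x+260]
    cv2.imwrite(f'pics/{n}0z.png',cv2.resize(im,None,fx=2,fy=2,interpolation=cv2.INTER_CUBIC)[:600])
"
```

```text
grip [530.69709968 124.39890181 225.2343011 ]
block1_c scene [(np.float64(373.5), np.float64(229.0), 209, 0.59)]
block1_c side [(np.float64(251.9), np.float64(337.5), 328, 0.73)]
puck1_c scene [(np.float64(300.3), np.float64(192.9), 174, 0.57)]
puck1_c side [(np.float64(298.6), np.float64(431.0), 337, 0.78), (np.float64(306.1), np.float64(389.1), 232, 0.21)]
[ 439.1448705 -191.4809996   17.       ] [ 437.65796576 -194.65272512   17.        ]
[ 430.20760611 -298.87962561   12.        ] [ 430.99226601 -301.41997678   12.        ]
[ 509.84864769 -386.28205209   12.        ] [ 508.78845799 -389.42647844   12.        ]
```

View pics/side0z.png

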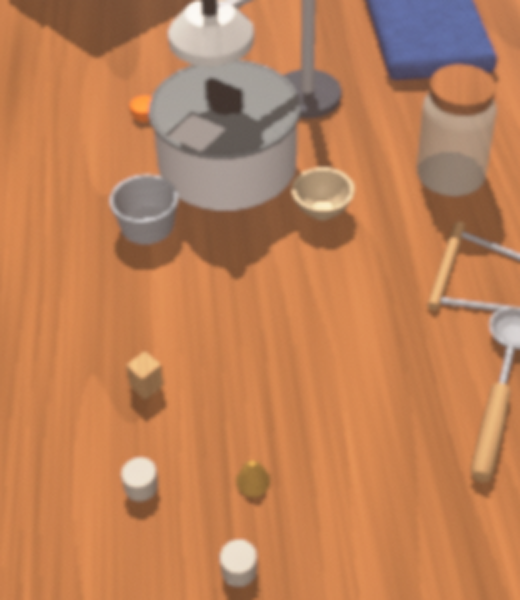

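```bash
python3 -m pendant '[0,0,-0.1,0,0, 0,0,-0.1,0,0]'
```

```text
t: 2.4
eef_pos: [242.7, -575.8, 295.4]
tcp_rot: [-3.141, -0.0, 0.399]
ft_force: [-0.0, -0.2, 0.9]
opening: 0.843
```

```bash
cat >> h.py <<'E'
def go(x,y,z,yaw=None,p=True):
    """tool-frame shift (fractions) from present pose, with turn done first"""
    s=env.state(); e=s['eef_pos']; w=s['tcp_rot'][2]
    yaw=w if yaw is None else yaw
    d=np.array([x,y,z])-e
    t=-(yaw-w)/np.pi
    f=np.array([d[0]*np.cos(yaw)+d[1]*np.sin(yaw), d[0]*np.sin(yaw)-d[1]*np.cos(yaw), -d[2]])/400
    f2=np.array([d[0]*np.cos(w)+d[1]*np.sin(w), d[0]*np.sin(w)-d[1]*np.cos(w), -d[2]])/400
    print("turn",t.round(4),"shift(turn first)",f.round(4),"shift(shift first)",f2.round(4),"minrows",np.ceil(np.linalg.norm(d)/55))
E
python3 -c "
from h import *
go(531,124,290,0.656)"
```

```text
turn -0.0819 shift(turn first) [ 1.6384 -0.9467  0.0136] shift(shift first) [ 1.3436 -1.3324  0.0136] minrows 14.0
```

```bash
python3 -m pendant '[0,0,0,-0.041,0.3, 0,0,0,-0.041,0.3, 0.1,-0.058,0,0,0.3, 0.1,-0.058,0,0,0.3, 0.1,-0.058,0,0,0.3, 0.1,-0.058,0,0,0.3, 0.1,-0.058,0,0,0.3, 0.1,-0.058,0,0,0.3, 0.1,-0.058,0,0,0.3, 0.1,-0.058,0,0,0.3]' && python3 -m pendant '[0.1,-0.058,0,0,0.3, 0.1,-0.058,0,0,0.3, 0.1,-0.058,0,0,0.3, 0.1,-0.058,0,0,0.3, 0.1,-0.058,0,0,0.3, 0.1,-0.058,0,0,0.3, 0,0,0,0,0.3, 0,0,0,0,0.3]'; python3 -c "
from h import *
go(531,124,290,0.656); shot('wrist','w1'); print(env.state()['opening'])
print(lm('lamp_grip','wrist'),lm('lamp','wrist'),proj([531,124,225],'wrist'))"
```

```text
t: 3.65
eef_pos: [383.3, -232.2, 294.8]
tcp_rot: [3.141, -0.0, 0.656]
ft_force: [0.1, -1.1, 0.6]
opening: 0.349
t: 4.65
eef_pos: [487.9, 22.9, 294.5]
tcp_rot: [3.142, 0.0, 0.657]
ft_force: [-0.5, 0.8, -0.3]
opening: 0.351
turn 0.0003 shift(turn first) [ 0.2395 -0.1345  0.0114] shift(shift first) [ 0.2397 -0.1342  0.0114] minrows 2.0
0.3488096809202052
[([530, 122, 222], 0.7)] [] [220.01083879  83.92886835]
```

View pics/w1.png

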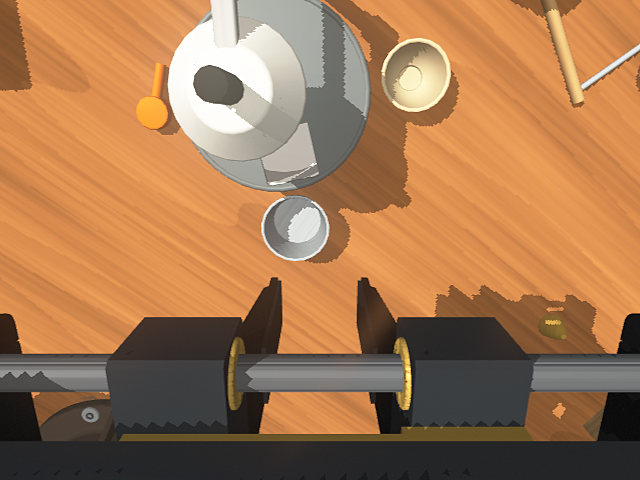

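```bash
python3 -m pendant '[0.08,-0.045,0,0,0.2, 0.08,-0.045,0,0,0.2, 0.08,-0.045,0,0,0.2, 0,0,0,0,0.2, 0,0,0.06,0,0.2, 0,0,0.06,0,0.2, 0,0,0.05,0,0.2, 0,0,0.03,0,0.2, 0,0,0,0,0.2, 0,0,0,0,0.2]'; python3 -c "
from h import *
shot('side','s1')
go(531,124,212,0.656)"
```

```text
t: 6.05
eef_pos: [531.6, 124.2, 215.4]
tcp_rot: [3.141, -0.001, 0.656]
ft_force: [0.5, -0.1, -0.3]
opening: 0.4
turn 0.0001 shift(turn first) [-0.0015 -0.0003  0.0085] shift(shift first) [-0.0015 -0.0003  0.0085] minrows 1.0
```

View pics/s1.png

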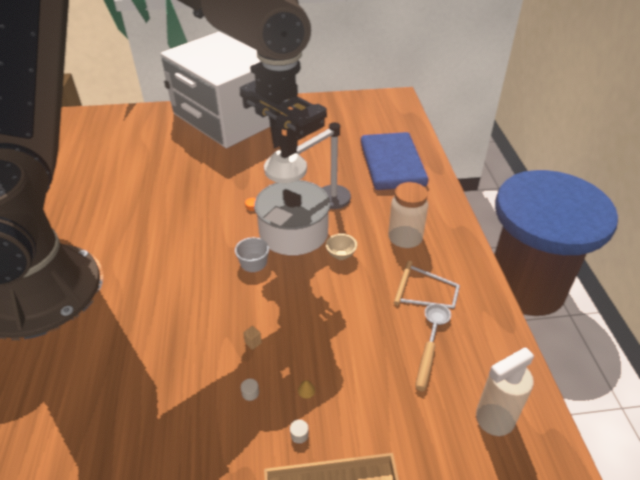

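```bash
python3 -m pendant '[0,0,0.01,0,0.45, 0,0,0,0,0.45, 0.0036,-0.0522,0,0,0.45, 0,0,0,0.0444,0.45, 0.0036,-0.0522,0,0,0.45, 0,0,0,0.0444,0.45, 0.0036,-0.0522,0,0,0.45, 0,0,0,0.0444,0.45, 0.0036,-0.0522,0,0,0.45, 0,0,0,0.0444,0.45]'; python3 -c "
from h import *
shot('side','s2')
a=np.deg2rad(217.6-32); go(648+150*np.cos(a),216+150*np.sin(a),211,a-np.pi)"
```

```text
t: 7.35
eef_pos: [499.9, 202.8, 210.7]
tcp_rot: [-3.141, 0.0, 0.097]
ft_force: [1.4, -0.2, -0.4]
opening: 0.275
turn -0.0028 shift(turn first) [-0.0034  0.0024 -0.0008] shift(shift first) [-0.0034  0.0024 -0.0008] minrows 1.0
```

View pics/s2.png

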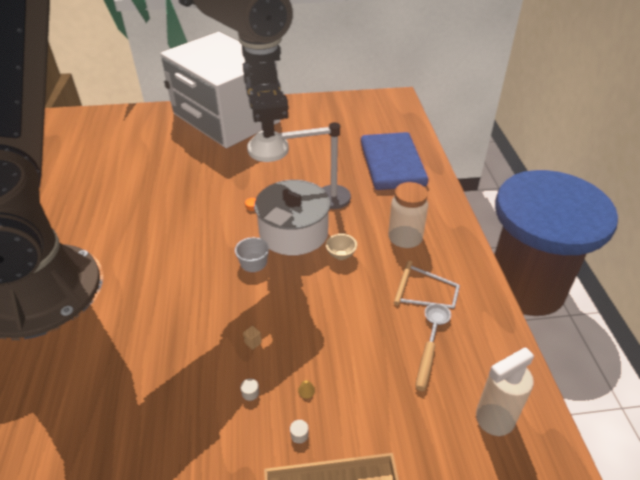

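```bash
python3 -m pendant '[0.0036,-0.0522,0,0,0.45, 0,0,0,0.0444,0.45, 0.0036,-0.0522,0,0,0.45, 0,0,0,0.0444,0.45, 0.0036,-0.0522,0,0,0.45, 0,0,0,0.0444,0.45, 0.0036,-0.0522,0,0,0.45, 0.0109,-0.0512,0,0,0.45, 0.0179,-0.0491,0,0,0.45, 0,0,0,0,0.45]'; python3 -c "
from h import *
shot('side','s3')
print(lm('lamp_grip','side'),lm('lamp_grip','scene'))
a=np.deg2rad(217.6-80); go(648+150*np.cos(a),216+150*np.sin(a),211); print(env.state()['joints'])"
```

```text
t: 8.65
eef_pos: [539.2, 319.1, 210.1]
tcp_rot: [-3.141, -0.0, -0.315]
ft_force: [-0.6, -0.9, -0.4]
opening: 0.277
[([538, 325, 227], 0.92), ([531, -306, 1], 0.6), ([450, 211, -2], 0.51)] [([528, 123, 218], 0.84), ([577, 150, 81], 0.48)]
turn -0.0 shift(turn first) [-0.003   0.0014 -0.0013] shift(shift first) [-0.003   0.0014 -0.0013] minrows 1.0
[ 4.26837662e-01  4.95099742e-01  1.56347409e+00 -8.01520117e-05
  1.08335977e+00  2.31574249e+00]
```

View pics/s3.png

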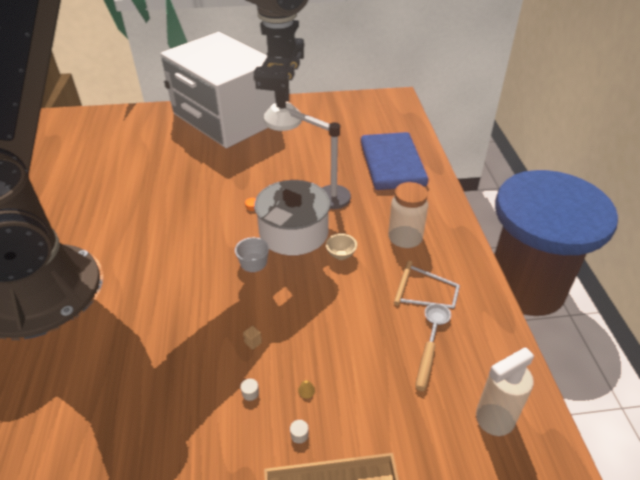

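```bash
python3 -m pendant '[0,0,-0.08,0,-0.2, 0,0,-0.06,0,-0.2, 0,0,-0.03,-0.0485,-0.2, 0,0,-0.03,-0.0485,-0.2, 0,0,-0.01,-0.0485,-0.2, 0,0,0,-0.0485,-0.2, 0,0,0,-0.0485,-0.2, 0,0,0,-0.0485,-0.2, 0,0,0,0,-0.2]'; python3 -c "
from h import *
go(500,-230,290,0.6)"
```

```text
t: 9.93
eef_pos: [538.7, 316.8, 294.8]
tcp_rot: [3.142, -0.0, 0.594]
ft_force: [-0.1, 0.4, 0.5]
opening: 0.601
turn -0.002 shift(turn first) [-0.8518  1.0736  0.012 ] shift(shift first) [-0.8449  1.079   0.012 ] minrows 10.0
```

```bash
python3 -m pendant '[-0.085,0.107,0,0,-0.5, -0.085,0.107,0,0,-0.5, -0.085,0.107,0,0,-0.5, -0.085,0.107,0,0,-0.5, -0.085,0.107,0,0,-0.5, -0.085,0.107,0,0,-0.5, -0.085,0.107,0,0,-0.5, -0.085,0.107,0,0,-0.5, -0.085,0.107,0,0,-0.5, -0.085,0.107,0,0,-0.5]';python3 -m pendant '[0,0,0,0,-0.5, 0,0,0,0,-0.5]'; python3 -c "
from h import *
go(500,-230,290,0.6)
shot('wrist','w2');shot('scene','c2')
print(lm('block1_c','wrist'),lm('puck1_c','wrist'),lm('bell','wrist'),lm('lamp_grip','scene'))"
```

```text
t: 11.18
eef_pos: [496.2, -229.6, 294.9]
tcp_rot: [3.141, -0.0, 0.59]
ft_force: [0.4, -0.7, -0.1]
opening: 0.75
t: 11.42
eef_pos: [496.6, -227.6, 294.6]
tcp_rot: [-3.141, -0.0, 0.591]
ft_force: [-0.5, 1.5, 0.3]
opening: 0.753
turn -0.0027 shift(turn first) [0.0037 0.0097 0.0115] shift(shift first) [0.0037 0.0097 0.0115] minrows 1.0
[([433, -192, 15], 0.81), ([431, -295, 9], 0.38)] [([509, -388, 13], 0.95)] [([525, -303, -1], 0.94)] [([535, 321, 219], 0.9)]
```

View pics/w2.png

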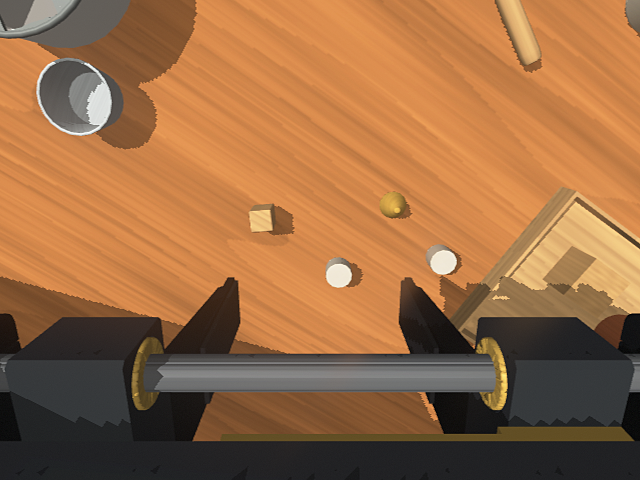

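View pics/c2.png

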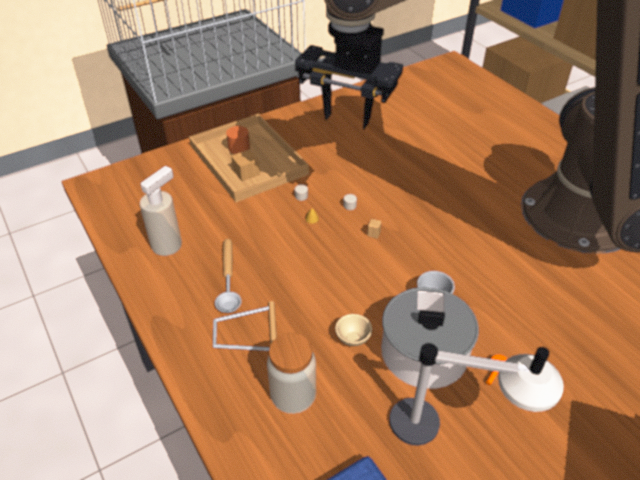

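The wrist view shows one block at (261,217), two pucks at (339,272) and (442,261), and the bell at (394,205). The scene view shows the lamp swung clear of the drum. Next I measure the block's angle.

```bash
python3 - <<'E'
from h import *
im=cv2.imread('pics/w2.png')
cv2.imwrite('pics/w2z.png',cv2.resize(im[190:300,230:370],None,fx=5,fy=5,interpolation=cv2.INTER_CUBIC))
E
```

```text
(no output)
```

View pics/w2z.png

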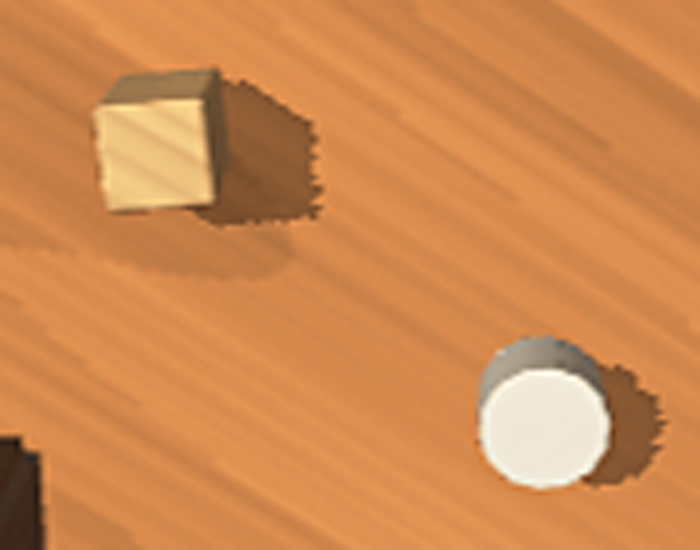

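```bash
python3 - <<'E'
from h import *
# image is from pose printed then; robot hasn't moved
C=[onz((230+x/5,190+y/5),34,'wrist')[:2] for x,y in [(97,107),(203,97),(215,205),(108,213)]]
C=np.array(C);print(C.round(1),C.mean(0))
for i in range(4):
    d=C[(i+1)%4]-C[i];print(np.linalg.norm(d),np.degrees(np.arctan2(d[1],d[0]))%90)
print('puckA',onz((230+545/5,190+428/5),24,'wrist'))
m=C.mean(0); go(m[0],m[1],100,0.591)
print(env.state()['tcp_rot'])
E
```

```text
[[ 440.6 -175.6]
 [ 455.  -193. ]
 [ 436.4 -207.8]
 [ 422.  -189.7]] [ 438.51024638 -191.52670245]
22.61259938116043 39.701168592461464
23.753295984094756 38.56039378557986
23.110294732114646 38.63590264927632
23.338961962368238 37.32753232821008
puckA [ 431.28553822 -298.3777377    24.        ]
turn 0.0013 shift(turn first) [-0.0721 -0.1552  0.4871] shift(shift first) [-0.0715 -0.1555  0.4871] minrows 4.0
[ 3.14126394e+00 -8.46881372e-05  5.95102014e-01]
```

```bash
python3 -c "
from h import *
go(438.5,-192,110,0.672)"; python3 -m pendant '[0,0,0,-0.0245,-0.5, -0.043,-0.073,0.1,0,-0.5, -0.043,-0.073,0.12,0,-0.5, 0,0,0.12,0,-0.5, 0,0,0.12,0,-0.5, 0,0,0,0,-0.5, 0,0,0,0,-0.5]'; python3 -c "
from h import *
go(438.5,-192,18,0.672); shot('wrist','w3')
print(lm('block1_c','wrist'))"
```

```text
turn -0.0245 shift(turn first) [-0.0601 -0.1597  0.4621] shift(shift first) [-0.0722 -0.1546  0.4621] minrows 4.0
t: 12.6
eef_pos: [434.4, -203.7, 112.0]
tcp_rot: [3.14, -0.0, 0.672]
ft_force: [-0.3, 0.2, 0.8]
opening: 0.752
turn -0.0001 shift(turn first) [ 0.0263 -0.0165  0.235 ] shift(shift first) [ 0.0263 -0.0165  0.235 ] minrows 2.0
[([436, -193, 12], 0.71)]
```

View pics/w3.png

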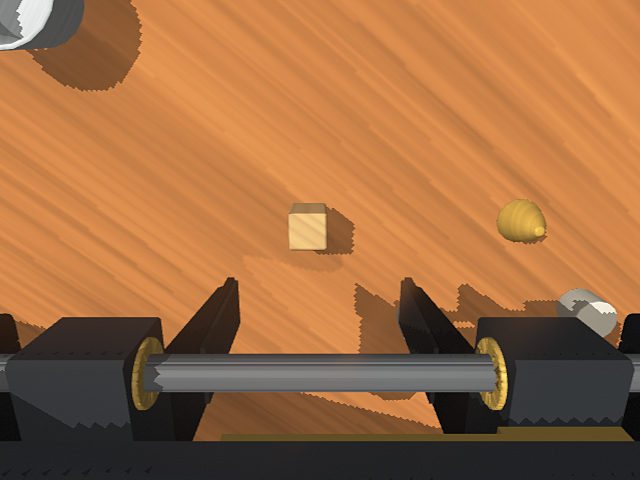

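```bash
python3 -m pendant '[0.026,-0.0165,0,0,-0.3, 0,0,0.08,0,-0.3, 0,0,0.08,0,-0.3, 0,0,0.05,0,-0.3, 0,0,0.024,0,-0.3, 0,0,0,0,-0.3, 0,0,0,0,1, 0,0,0,0,1, 0,0,0,0,1, 0,0,0,0,1]'; python3 -m pendant '[0,0,0,0,1, 0,0,0,0,1]';python3 -c "
from h import *
go(438.5,-192,18,0.672)"
```

```text
t: 13.95
eef_pos: [437.8, -191.9, 17.2]
tcp_rot: [3.141, -0.0, 0.671]
ft_force: [-0.3, 0.7, 0.1]
opening: 0.292
t: 14.2
eef_pos: [437.7, -191.9, 17.2]
tcp_rot: [3.141, -0.0, 0.671]
ft_force: [-0.1, 0.0, 4.1]
opening: 0.248
turn -0.0003 shift(turn first) [ 0.0014  0.0013 -0.0021] shift(shift first) [ 0.0014  0.0013 -0.0021] minrows 1.0
```

```bash
python3 -m pendant '[0,0,-0.12,0,1, 0,0,-0.12,0,1, 0,0,-0.12,0,1, 0,0,-0.12,0,1, 0,0,0,0,1]';python3 -c "
from h import *
print(env.state()['opening'])
go(560,125,205,0.785)"
```

```text
t: 14.82
eef_pos: [438.7, -192.4, 212.0]
tcp_rot: [3.136, -0.002, 0.671]
ft_force: [0.2, -1.1, -0.7]
opening: 0.253
0.25253265593805
turn -0.0362 shift(turn first) [ 0.7755 -0.347   0.0174] shift(shift first) [ 0.7311 -0.4327  0.0174] minrows 7.0
```

```bash
python3 -m pendant '[0,0,0,-0.0362,1, 0.097,-0.0434,0,0,1, 0.097,-0.0434,0,0,1, 0.097,-0.0434,0,0,1, 0.097,-0.0434,0,0,1, 0.097,-0.0434,0,0,1, 0.097,-0.0434,0,0,1, 0.097,-0.0434,0,0,1, 0.097,-0.0434,0,0,1, 0,0,0,0,1]';python3 -m pendant '[0,0,0,0,1, 0,0,0,0,1]';python3 -c "
from h import *
print(env.state()['opening'])
go(560,125,205,0.785)
shot('wrist','w4')
for n in ['window','knob','drum','cup','closed','rattle','ramekin']: print(n,lm(n,'wrist'))"
```

```text
t: 16.08
eef_pos: [559.1, 127.9, 207.3]
tcp_rot: [-3.14, 0.001, 0.788]
ft_force: [-0.7, -0.9, -0.9]
opening: 0.252
t: 16.32
eef_pos: [558.8, 124.9, 208.6]
tcp_rot: [-3.141, 0.001, 0.784]
ft_force: [0.6, 0.3, 0.1]
opening: 0.25
0.24963477475643112
turn -0.0004 shift(turn first) [0.0023 0.0019 0.0091] shift(shift first) [0.0023 0.0019 0.0091] minrows 1.0
window []
knob [([542, 107, 97], 0.72)]
drum [([540, 111, -2], 0.96)]
cup []
closed [([571, 149, 89], 0.96), ([754, -81, -3], 0.33)]
rattle [([447, 208, 4], 0.94)]
ramekin [([636, 19, 3], 0.64)]
```

View pics/w4.png

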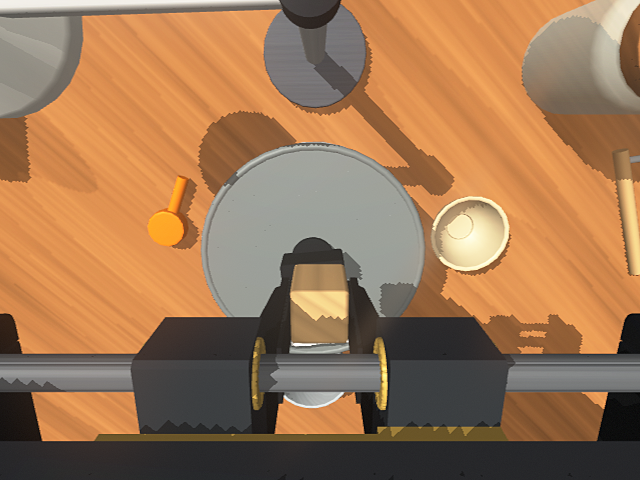

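```bash
python3 -c "
from h import *
go(480,50,205,0.785)"; python3 -m pendant '[-0.1,0,0,0,1, -0.1,0,0,0,1, -0.07,0,0,0,1, 0,0,0,0,1, 0,0,0,0,1]';python3 -c "
from h import *
print(env.state()['opening'])
go(480,50,205,0.785)
im=shot('wrist','w5')
cv2.imwrite('pics/w5z.png',cv2.resize(im[120:320,220:420,::-1],None,fx=3,fy=3,interpolation=cv2.INTER_CUBIC))
for n in ['window','knob','drum','closed']: print(n,lm(n,'wrist'))"
```

```text
turn -0.0001 shift(turn first) [-0.2735 -0.0061  0.0103] shift(shift first) [-0.2735 -0.006   0.0103] minrows 2.0
t: 17.35
eef_pos: [483.3, 49.6, 209.2]
tcp_rot: [3.141, -0.001, 0.785]
ft_force: [0.0, 0.2, -0.4]
opening: 0.247
0.24710782107834722
turn -0.0001 shift(turn first) [-0.0052 -0.0065  0.0106] shift(shift first) [-0.0052 -0.0065  0.0106] minrows 1.0
window [([541, 108, 99], 0.56)]
knob [([540, 109, 98], 0.56)]
drum [([480, 47, 205], 0.69)]
closed [([570, 149, 83], 0.79)]
```

View pics/w5z.png

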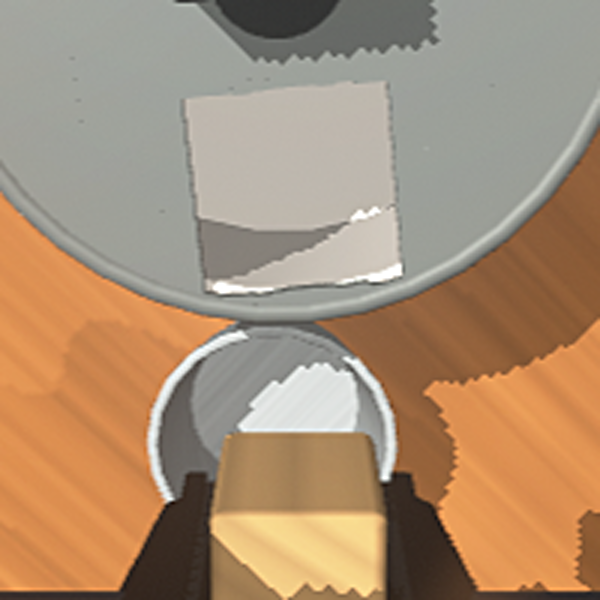

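```bash
python3 - <<'E'
from h import *
C=np.array([onz((220+x/3,120+y/3),z,'wrist')[:2] for x,y,z in [(185,98,84),(388,82,84),(402,272,84),(207,292,84)]])
m=C.mean(0);print(C.round(1),m.round(1),[np.linalg.norm(C[(i+1)%4]-C[i]).round(1) for i in range(4)])
r=(C[2]+C[3]-C[0]-C[1]);a=np.arctan2(r[1],r[0]);print(np.degrees(a), 'axis',m-51*np.array([np.cos(a),np.sin(a)]))
go(m[0],m[1],150,0.785)
E
```

```text
[[503.  107.6]
 [538.9  76.9]
 [510.2  42. ]
 [473.3  71.8]] [506.4  74.6] [np.float64(47.2), np.float64(45.2), np.float64(47.5), np.float64(46.5)]
-129.57490246909845 axis [538.86296594 113.8869103 ]
turn 0.0002 shift(turn first) [ 0.0851 -0.0025  0.1471] shift(shift first) [ 0.0851 -0.0024  0.1471] minrows 2.0
```

```bash
python3 -c "
from h import *
go(506.5,74.5,130,0.88)"; python3 -m pendant '[0,0,0,-0.03,1, 0.042,0.003,0.05,0,1, 0.042,0.003,0.08,0,1, 0,0,0.06,0,1, 0,0,0,0,1, 0,0,0,0,1]';python3 -c "
from h import *
print(env.state()['opening'])
go(506.5,74.5,92,0.88)
shot('side','s6')
shot('wrist','w6')"
```

```text
turn -0.0301 shift(turn first) [0.085  0.006  0.1971] shift(shift first) [ 0.0851 -0.002   0.1971] minrows 2.0
t: 18.35
eef_pos: [506.4, 73.8, 133.7]
tcp_rot: [3.141, -0.0, 0.879]
ft_force: [0.4, 0.1, 0.1]
opening: 0.249
0.24912511855127392
turn -0.0002 shift(turn first) [ 0.0014 -0.0009  0.1043] shift(shift first) [ 0.0014 -0.0009  0.1043] minrows 1.0
```

View pics/s6.png

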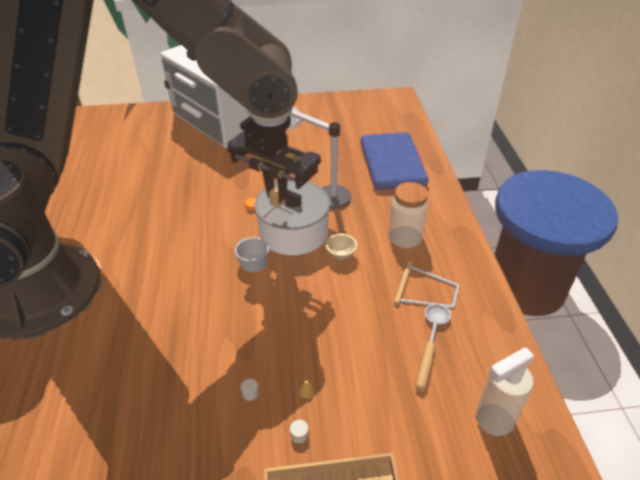

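View pics/w6.png

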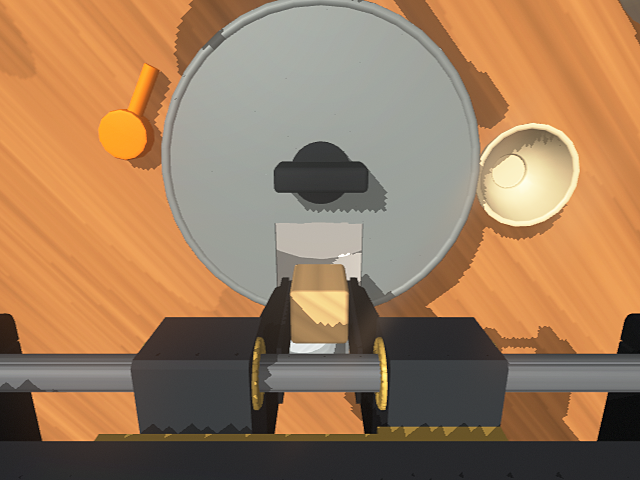

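```bash
python3 -c "
from h import *
print(onz((321,177),112,'wrist'))"; python3 -m pendant '[0,0,0.05,0,1, 0,0,0.05,0,1, 0,0,0,0,1, 0,0,0,0,0.2, 0,0,0,0,0.2, 0,0,0,0,0.2, 0,0,-0.1,0,0.2, 0,0,-0.1,0,0.2, 0,0,-0.1,0,0.2, 0,0,0,0,0.2]';python3 -c "
from h import *
shot('wrist','w7')"
```

```text
[540.46704344 114.16133977 112.        ]
t: 19.7
eef_pos: [507.0, 73.9, 215.8]
tcp_rot: [3.137, -0.004, 0.879]
ft_force: [-1.0, -0.1, -0.6]
opening: 0.4
```

View pics/w7.png

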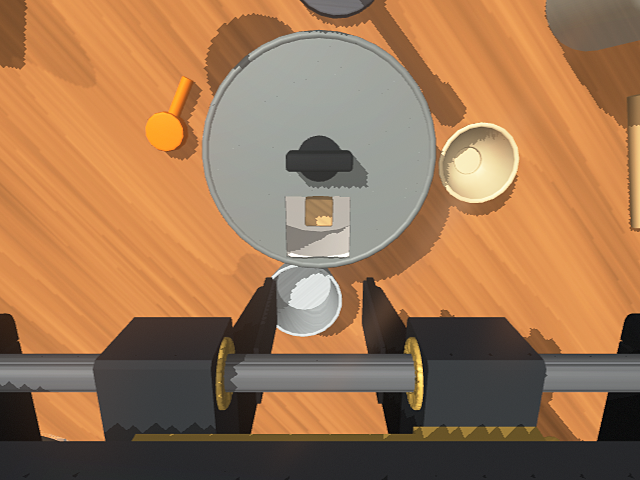

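```bash
python3 - <<'E'
from h import *
im=cv2.imread('pics/w7.png')
print('circ',onz((319,149),84,'wrist'))
C=np.array([onz(p,84,'wrist')[:2] for p in [(286,197),(350,197),(350,256),(286,256)]]);m=C.mean(0)
r=(C[2]+C[3]-C[0]-C[1]);a=np.arctan2(r[1],r[0]);print(m,np.degrees(a), 'axis',m-51*np.array([np.cos(a),np.sin(a)]))
go(540,113,215)
E
python3 -m pendant '[0,0,0,0.05,0, 0,0,0,0.05,0, 0,0,0,0.05,0, 0,0,0,0.05,0, 0,0,0,0.05,0, 0,0,0,0.05,0, 0,0,0,0.05,0, 0,0,0,0.05,0, 0,0,0,0.05,0, 0,0,0,0.05,0]'
python3 -c "
from h import *
go(540,113,140,-0.691)"
```

```text
circ [542.64297595 118.22923841  84.        ]
[505.70032248  74.60589318] -129.55372963947988 axis [538.17720094 113.92830874]
turn -0.0 shift(turn first) [ 0.1293  0.0025 -0.0023] shift(shift first) [ 0.1293  0.0025 -0.0023] minrows 1.0
t: 21.0
eef_pos: [505.5, 73.8, 211.7]
tcp_rot: [3.14, 0.002, -0.697]
ft_force: [0.8, -0.0, -0.1]
opening: 0.5
turn -0.0019 shift(turn first) [ 0.004  -0.1306  0.1792] shift(shift first) [ 0.0033 -0.1307  0.1792] minrows 2.0
```

```bash
python3 -m pendant '[0.002,-0.066,0,0,0, 0.002,-0.066,0,0,0, 0,0,0.08,0,0, 0,0,0.08,0,0, 0,0,0,0,0, 0,0,0,0,0]'
python3 -c "
from h import *
go(540,114,90,-0.691); shot('wrist','w8')"
```

```text
t: 21.75
eef_pos: [541.1, 113.4, 149.4]
tcp_rot: [3.142, -0.0, -0.692]
ft_force: [-0.2, 1.2, 1.0]
opening: 0.5
turn -0.0002 shift(turn first) [-0.0031  0.0006  0.1485] shift(shift first) [-0.0031  0.0007  0.1485] minrows 2.0
```

View pics/w8.png

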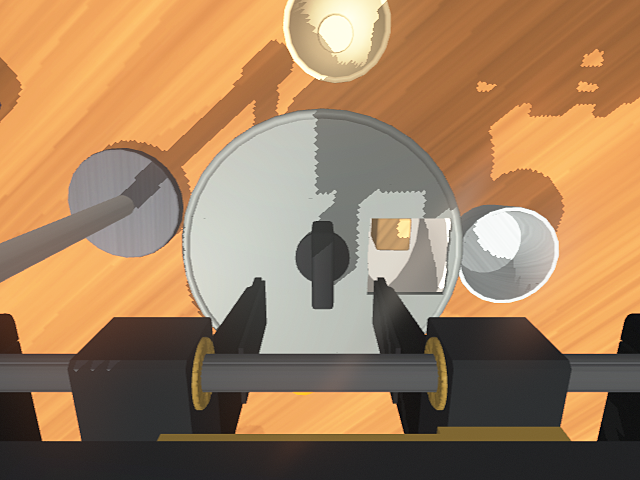

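```bash
python3 -m pendant '[0,0,0.07,0,0.3, 0,0,0.05,0,0.3, 0,0,0.024,0,0.3, 0,0,0,0,0.3, 0,0,0,0,1, 0,0,0,0,1, 0,0,0,0,1, 0,0,0,0,1]'
```

```text
t: 22.8
eef_pos: [540.0, 112.2, 92.0]
tcp_rot: [3.139, 0.0, -0.691]
ft_force: [-6.1, -10.0, 7.5]
opening: 0.124
```

```bash
python3 -m pendant '[0,0.004,0,0,1, 0,0,0,-0.0476,1, 0,0,0,-0.0476,1]'; python3 -m pendant '[0,0,0,-0.0476,1, 0,0,0,-0.0476,1, 0,0,0,-0.0476,1, 0,0,0,-0.0476,1, 0,0,0,-0.0476,1, 0,0,0,-0.0476,1, 0,0,0,-0.0476,1, 0,0,0,-0.0476,1, 0,0,0,0,1]'; python3 -c "
from h import *
print(env.state()['moment'])"
```

```text
t: 23.18
eef_pos: [540.1, 112.3, 92.0]
tcp_rot: [-3.141, -0.001, -0.388]
ft_force: [-0.5, -0.1, 4.7]
opening: 0.125
t: 24.3
eef_pos: [540.0, 112.9, 92.0]
tcp_rot: [3.142, -0.001, 0.806]
ft_force: [-0.8, 4.9, 4.5]
opening: 0.125
[0.78851839 0.34359562 0.07532436]
```

```bash
python3 -m pendant '[0,0,0,0,0, 0,0,0,0,0, 0,0,0,0,0, 0,0,-0.1,0,0, 0,0,-0.12,0,0, 0,0,-0.12,0,0, 0,0,0,0,0]'; python3 -c "
from h import *
im=shot('wrist','w9');print(lm('window','wrist'),lm('closed','wrist'),lm('window','side'))"
```

```text
t: 25.18
eef_pos: [541.1, 112.2, 230.7]
tcp_rot: [3.137, -0.005, 0.804]
ft_force: [0.3, -0.1, -0.8]
opening: 0.504
[] [([572, 147, 88], 0.87)] [([506, 72, 83], 0.93), ([795, 63, 2], 0.27)]
```

View pics/w9.png

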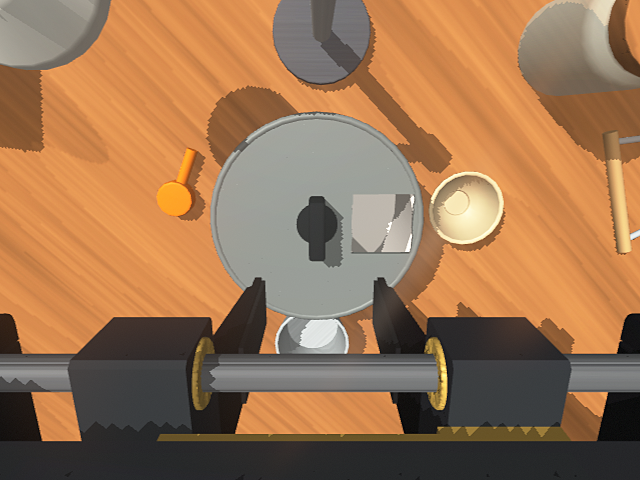

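```bash
python3 - <<'E'
from h import *
im=cv2.imread('pics/w9.png')
cv2.imwrite('pics/w9z.png',cv2.resize(im[160:280,290:430],None,fx=5,fy=5,interpolation=cv2.INTER_CUBIC))
C=np.array([onz(p,84,'wrist')[:2] for p in [(352,195),(413,195),(414,252),(351,252)]]);m=C.mean(0);print(C,m)
print(onz((317,200),112,'wrist'),onz((317,258),112,'wrist'))
go(480,-225,290,0.6)
E
```

```text
[[571.96511813 110.92449294]
 [605.34221448  78.88966736]
 [576.45531062  43.48350362]
 [540.57339579  77.90702536]] [573.58400976  77.80117232]
[554.1495812  130.45296307 112.        ] [524.63905053  99.8091945  112.        ]
turn 0.0648 shift(turn first) [-0.5983  0.6117 -0.1597] shift(shift first) [-0.7096  0.4781 -0.1597] minrows 7.0
```

View pics/w9z.png

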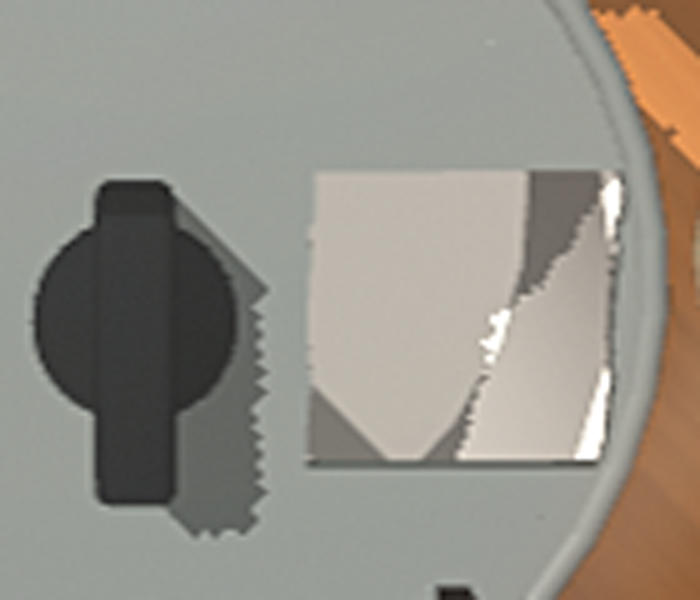

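```bash
python3 -m pendant '[0,0,0,0.0505,0, 0,0,0,0.0505,0, 0,0,0,0.0505,0, 0,0,0,0.0505,0, 0,0,0,0.0505,0, 0,0,0,0.0505,0, 0,0,0,0.0505,0, 0,0,0,0.0505,0, 0,0,0,0.0505,0, 0,0,0,0.0505,0]'; python3 -c "
from h import *
go(410,-277,200,-0.78)"
```

```text
t: 26.62
eef_pos: [539.5, 112.1, 225.9]
tcp_rot: [3.14, 0.002, -0.788]
ft_force: [-0.8, 0.4, -0.4]
opening: 0.497
turn -0.0026 shift(turn first) [0.454  0.9193 0.0648] shift(shift first) [0.4614 0.9156 0.0648] minrows 8.0
```

```bash
python3 -m pendant '[0.058,0.1145,0,0,-0.2, 0.058,0.1145,0,0,-0.2, 0.058,0.1145,0,0,-0.2, 0.058,0.1145,0,0,-0.2, 0.058,0.1145,0.02,0,-0.2, 0.058,0.1145,0.02,0,-0.2, 0.058,0.1145,0.02,0,-0.2, 0.058,0.1145,0,0,-0.2, 0,0,0,0,-0.2, 0,0,0,0,-0.2]'; python3 -c "
from h import *
go(410,-277,200,-0.78);shot('wrist','w10')
print(lm('puck1_c','wrist'),lm('puck1_c','scene'))"
```

```text
t: 27.88
eef_pos: [412.8, -277.9, 202.5]
tcp_rot: [3.142, 0.002, -0.783]
ft_force: [-0.0, -0.2, -0.7]
opening: 0.603
turn -0.0011 shift(turn first) [-0.0066  0.0032  0.0063] shift(shift first) [-0.0066  0.0032  0.0063] minrows 1.0
[([512, -387, 10], 0.93)] [([515, -389, 14], 0.55), ([541, 116, -1], 0.29), ([649, 216, 0], 0.29)]
```

View pics/w10.png

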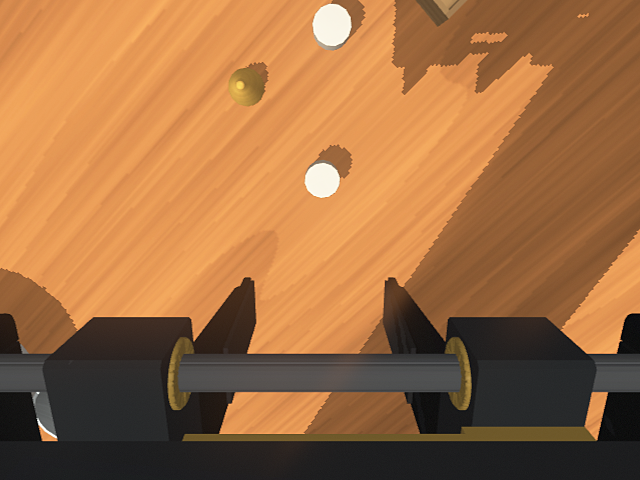

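```bash
python3 -c "
from h import *
a=onz((322,180),24,'wrist');print(a,onz((332,24),24,'wrist'))
go(a[0],a[1],10,-0.783)"
```

```text
[ 430.79414986 -297.23993529   24.        ] [ 510.10614053 -385.92821669   24.        ]
turn 0.0006 shift(turn first) [0.0659 0.0045 0.483 ] shift(shift first) [0.0658 0.0046 0.483 ] minrows 4.0
```

```bash
python3 -m pendant '[0.067,0.006,0.1,0,-0.2, 0,0,0.1,0,-0.2, 0,0,0.1,0,-0.2, 0,0,0.1,0,-0.2, 0,0,0.06,0,-0.2, 0,0,0.022,0,-0.2, 0,0,0,0,-0.2, 0,0,0,0,1, 0,0,0,0,1, 0,0,0,0,1]'; python3 -m pendant '[0,0,0,0,1, 0,0,0,0,1]'; python3 -m pendant '[0,0,-0.1,0,1, 0,0,-0.13,0,1, 0,0,-0.13,0,1, 0,0,-0.1,0,1, 0,0,0,0,1]'; python3 -c "
from h import *
shot('wrist','w11')
go(575.5,77.5,140,-0.764)"
```

```text
t: 29.28
eef_pos: [430.5, -299.2, 11.2]
tcp_rot: [-3.142, -0.001, -0.783]
ft_force: [-0.3, 0.4, 1.2]
opening: 0.339
t: 29.52
eef_pos: [430.5, -299.3, 11.1]
tcp_rot: [3.142, -0.001, -0.783]
ft_force: [-1.1, 0.6, 6.1]
opening: 0.304
t: 30.15
eef_pos: [431.1, -299.7, 197.4]
tcp_rot: [-3.141, -0.005, -0.783]
ft_force: [-0.1, -0.2, -1.1]
opening: 0.303
turn -0.006 shift(turn first) [-0.3898 -0.9307  0.1387] shift(shift first) [-0.4072 -0.9232  0.1387] minrows 8.0
```

View pics/w11.png

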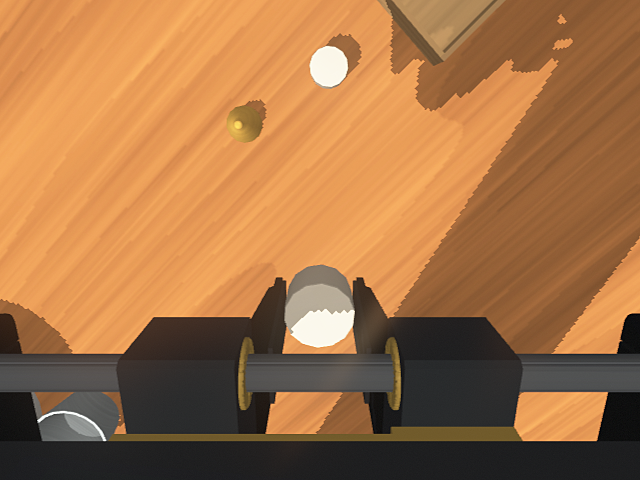

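```bash
python3 -m pendant '[0,0,0,-0.006,1, -0.0433,-0.1034,0,0,1, -0.0433,-0.1034,0,0,1, -0.0433,-0.1034,0,0,1, -0.0433,-0.1034,0,0,1, -0.0433,-0.1034,0,0,1, -0.0433,-0.1034,0,0,1, -0.0433,-0.1034,0,0,1, -0.0433,-0.1034,0,0,1, -0.0433,-0.1034,0,0,1]'; python3 -m pendant '[0,0,0.06,0,1, 0,0,0.06,0,1, 0,0,0,0,1]'; python3 -c "
from h import *
print(env.state()['opening'])
shot('wrist','w12')
go(575.5,77.5,95,-0.764)"
```

```text
t: 31.45
eef_pos: [575.3, 79.0, 192.9]
tcp_rot: [3.14, 0.002, -0.763]
ft_force: [0.3, -0.2, -0.6]
opening: 0.307
t: 31.82
eef_pos: [574.0, 77.6, 143.9]
tcp_rot: [3.138, 0.004, -0.763]
ft_force: [0.6, 0.0, -0.4]
opening: 0.303
0.3031657758482899
turn 0.0001 shift(turn first) [ 0.0013 -0.0012  0.1259] shift(shift first) [ 0.0013 -0.0012  0.1259] minrows 1.0
```

View pics/w12.png

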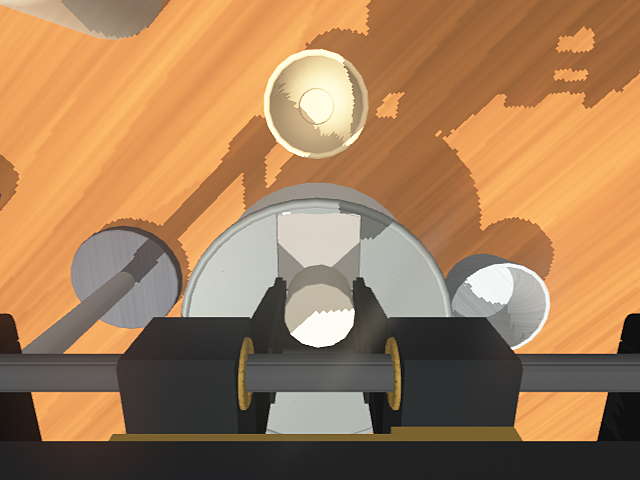

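```bash
python3 -m pendant '[0,-0.001,0.06,0,1, 0,0,0.05,0,1, 0,0,0.026,0,1, 0,0,0,0,1, 0,0,0,0,0.1, 0,0,0,0,0.1, 0,0,0,0,0.1, 0,0,-0.1,0,0.1, 0,0,-0.12,0,0.1, 0,0,-0.06,0,0.1]';python3 -m pendant '[0,0,0,0,0.1, 0,0,0,0,0.1]'; python3 -c "
from h import *
shot('wrist','w13')
go(489,-365,200)"
```

```text
t: 33.12
eef_pos: [576.1, 77.9, 206.9]
tcp_rot: [-3.139, -0.002, -0.764]
ft_force: [0.5, -0.6, -0.2]
opening: 0.445
t: 33.38
eef_pos: [575.1, 77.8, 203.2]
tcp_rot: [3.141, 0.001, -0.764]
ft_force: [0.3, -0.1, -1.2]
opening: 0.45
turn -0.0 shift(turn first) [0.6105 0.9483 0.0074] shift(shift first) [0.6105 0.9483 0.0074] minrows 9.0
```

View pics/w13.png

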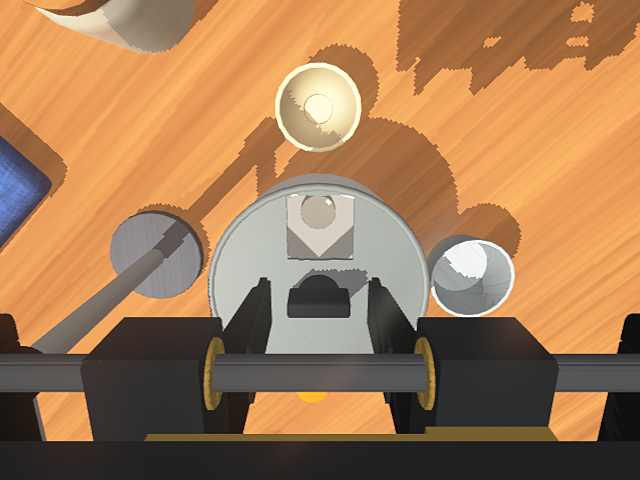

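```bash
python3 -m pendant '[0.061,0.0948,0,0,-0.2, 0.061,0.0948,0,0,-0.2, 0.061,0.0948,0,0,-0.2, 0.061,0.0948,0,0,-0.2, 0.061,0.0948,0,0,-0.2, 0.061,0.0948,0,0,-0.2, 0.061,0.0948,0,0,-0.2, 0.061,0.0948,0,0,-0.2, 0.061,0.0948,0,0,-0.2, 0.061,0.0948,0,0,-0.2]';python3 -m pendant '[0,0,0,0,-0.2, 0,0,0,0,-0.2]'; python3 -c "
from h import *
shot('wrist','w14')
print(lm('puck1_c','wrist'),lm('puck1_c','side'))
print(proj([510,-387,24],'wrist'))
go(510,-387,11)"
```

```text
t: 34.67
eef_pos: [488.8, -366.0, 202.8]
tcp_rot: [3.142, 0.002, -0.764]
ft_force: [0.5, 0.3, -0.4]
opening: 0.603
t: 34.92
eef_pos: [489.2, -364.1, 203.1]
tcp_rot: [-3.142, 0.002, -0.764]
ft_force: [-0.1, 0.3, -0.5]
opening: 0.601
[([508, -387, 11], 0.55)] [([512, -388, 11], 0.73)]
[323.3061411  174.62043146]
turn -0.0 shift(turn first) [0.0769 0.0073 0.4826] shift(shift first) [0.0769 0.0073 0.4826] minrows 4.0
```

View pics/w14.png

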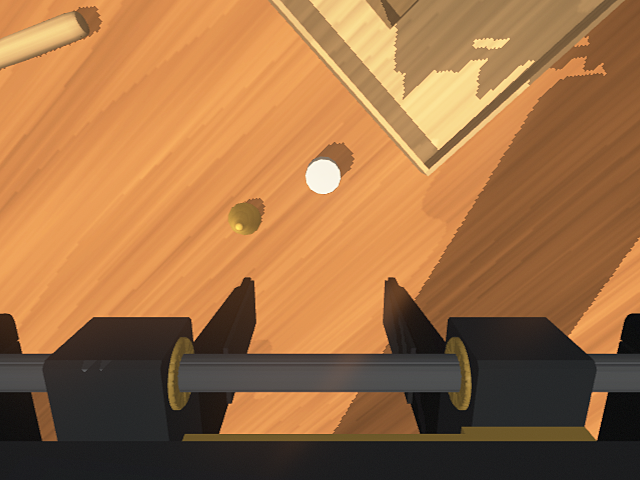

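```bash
python3 -m pendant '[0.077,0.008,0.08,0,-0.2, 0,0,0.1,0,-0.2, 0,0,0.1,0,-0.2, 0,0,0.1,0,-0.2, 0,0,0.08,0,-0.2, 0,0,0.022,0,-0.2, 0,0,0,0,-0.2, 0,0,0,0,1, 0,0,0,0,1, 0,0,0,0,1]'; python3 -m pendant '[0,0,0,0,1, 0,0,0,0,1]'; python3 -m pendant '[0,0,-0.1,0,1, 0,0,-0.13,0,1, 0,0,-0.13,0,1, 0,0,-0.1,0,1, 0,0,0,0,1]'; python3 -c "
from h import *
shot('wrist','w15')
go(575.5,77.5,195,-0.764)"
```

```text
t: 36.33
eef_pos: [509.7, -388.6, 12.2]
tcp_rot: [3.142, -0.001, -0.764]
ft_force: [0.4, -0.8, -0.4]
opening: 0.342
t: 36.58
eef_pos: [509.7, -388.6, 12.0]
tcp_rot: [3.142, -0.001, -0.764]
ft_force: [-1.2, 0.8, 4.4]
opening: 0.308
t: 37.2
eef_pos: [510.3, -389.1, 198.7]
tcp_rot: [-3.142, -0.006, -0.764]
ft_force: [0.0, -0.6, -0.7]
opening: 0.306
turn 0.0 shift(turn first) [-0.687  -0.9551  0.0034] shift(shift first) [-0.6869 -0.9552  0.0034] minrows 9.0
```

View pics/w15.png

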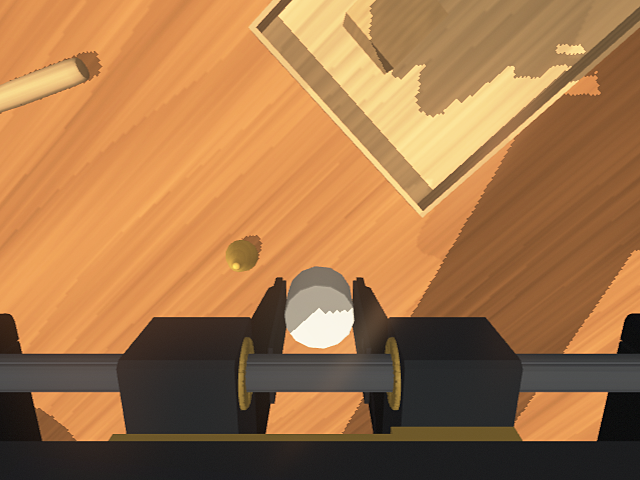

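```bash
python3 -m pendant '[-0.0687,-0.0955,0,0,1, -0.0687,-0.0955,0,0,1, -0.0687,-0.0955,0,0,1, -0.0687,-0.0955,0,0,1, -0.0687,-0.0955,0,0,1, -0.0687,-0.0955,0,0,1, -0.0687,-0.0955,0,0,1, -0.0687,-0.0955,0,0,1, -0.0687,-0.0955,0,0,1, -0.0687,-0.0955,0,0,1]'; python3 -m pendant '[0,0,0.06,0,1, 0,0,0.06,0,1, 0,0,0,0,1, 0,0,0,0,1]'; python3 -c "
from h import *
print(env.state()['opening'])
shot('wrist','w16')
go(575.5,77.5,90,-0.764)"
```

```text
t: 38.5
eef_pos: [574.8, 79.1, 193.7]
tcp_rot: [3.14, 0.002, -0.764]
ft_force: [1.4, -0.4, -0.5]
opening: 0.311
t: 39.0
eef_pos: [575.4, 77.4, 147.4]
tcp_rot: [3.141, 0.0, -0.764]
ft_force: [-0.5, 0.8, 0.4]
opening: 0.309
0.3090122983386478
turn -0.0001 shift(turn first) [-3.000e-04 -1.000e-04  1.445e-01] shift(shift first) [-3.000e-04 -1.000e-04  1.445e-01] minrows 2.0
```

View pics/w16.png

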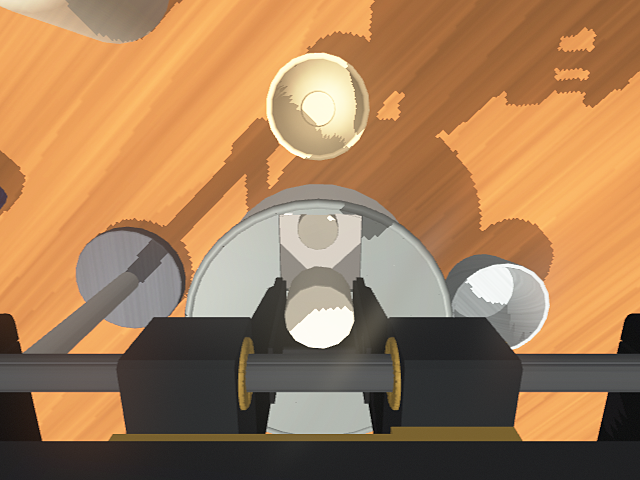

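```bash
python3 -m pendant '[-0.005,0,0.06,0,1, 0,0,0.05,0,1, 0,0,0.032,0,1, 0,0,0,0,1, 0,0,0,0,0.1, 0,0,0,0,0.1, 0,0,0,0,0.1, 0,0,-0.1,0,0.1, 0,0,-0.12,0,0.1, 0,0,-0.06,0,0.1]';python3 -m pendant '[0,0,0,0,0.1, 0,0,0,0,0.1]'; python3 -c "
from h import *
im=shot('wrist','w17')
cv2.imwrite('pics/w17z.png',cv2.resize(im[160:320,240:400,::-1],None,fx=3.5,fy=3.5,interpolation=cv2.INTER_CUBIC))
shot('side','s17');shot('scene','c17')
go(540,112.5,150)"
```

```text
t: 40.3
eef_pos: [574.4, 79.0, 205.4]
tcp_rot: [-3.139, -0.002, -0.764]
ft_force: [-0.1, -0.3, 0.2]
opening: 0.45
t: 40.55
eef_pos: [573.4, 79.0, 201.6]
tcp_rot: [3.141, 0.001, -0.764]
ft_force: [0.3, 0.2, -0.7]
opening: 0.449
turn -0.0 shift(turn first) [-0.1185 -0.0028  0.1285] shift(shift first) [-0.1185 -0.0028  0.1285] minrows 2.0
```

View pics/w17z.png

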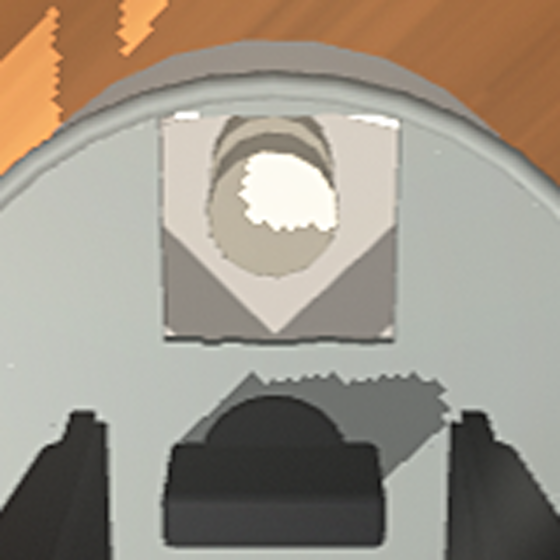

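View pics/s17.png

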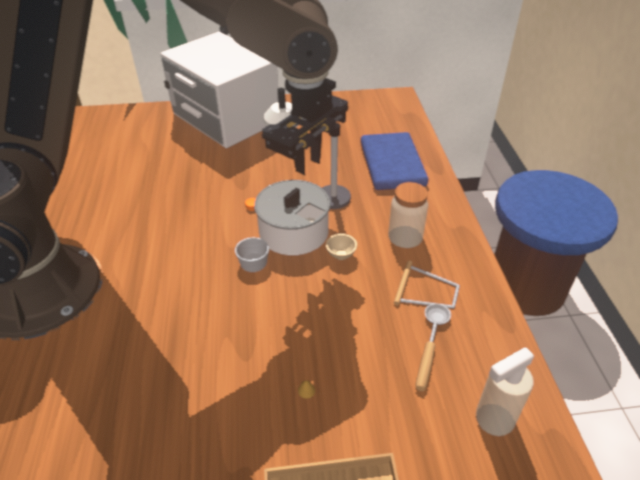

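View pics/c17.png

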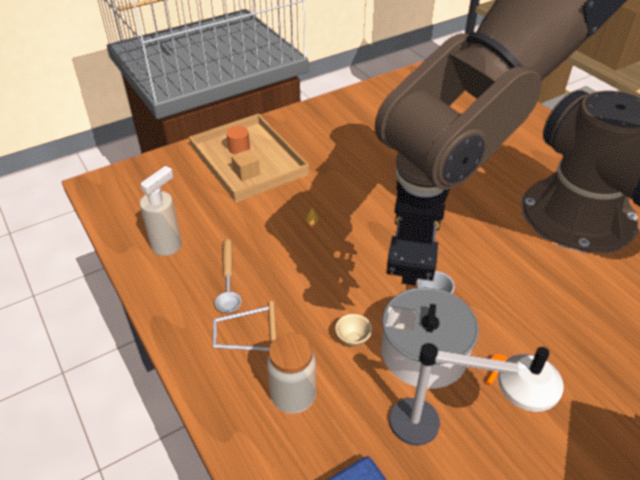

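```bash
python3 -m pendant '[0,0,0,-0.05,0, 0,0,0,-0.05,0, 0,0,0,-0.05,0, 0,0,0,-0.05,0, 0,0,0,-0.05,0, 0,0,0,-0.05,0, 0,0,0,-0.05,0, 0,0,0,-0.05,0, 0,0,0,-0.05,0, 0,0,0,-0.05,0]'; python3 -c "
from h import *
go(540,112.5,145,0.806)"
```

```text
t: 41.95
eef_pos: [573.7, 78.9, 201.7]
tcp_rot: [-3.141, 0.001, 0.812]
ft_force: [-0.4, -0.2, 0.6]
opening: 0.5
turn 0.0019 shift(turn first) [ 0.0023 -0.1188  0.1417] shift(shift first) [ 0.003  -0.1188  0.1417] minrows 2.0
```

```bash
python3 -m pendant '[0.002,-0.06,0,0.0015,0, 0,-0.0588,0,0,0, 0,0,0.06,0,0, 0,0,0.06,0,0, 0,0,0,0,0, 0,0,0,0,0]'; python3 -c "
from h import *
shot('wrist','w18');go(540,112.5,92,0.806)"
```

```text
t: 42.7
eef_pos: [540.1, 113.0, 155.4]
tcp_rot: [3.141, -0.001, 0.802]
ft_force: [-1.1, 0.3, 0.3]
opening: 0.501
turn -0.0013 shift(turn first) [-0.0012  0.0002  0.159 ] shift(shift first) [-0.0012  0.0002  0.159 ] minrows 2.0
```

View pics/w18.png

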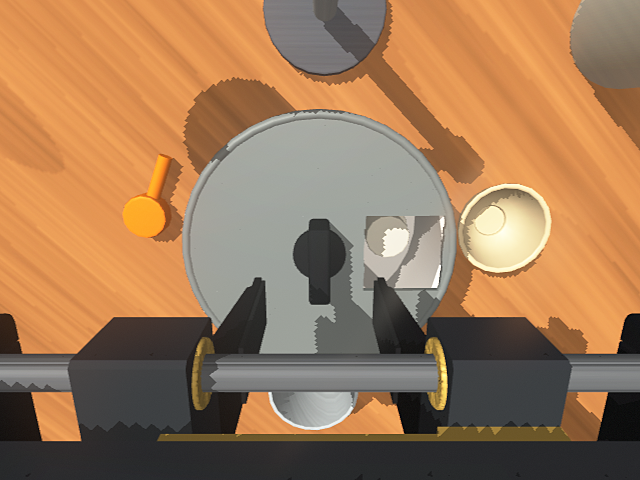

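The knob at (319,260) stands centred between the open fingers and square to them. Next I grip it and turn it 90° counter-clockwise.

```bash
python3 -m pendant '[-0.001,0,0.08,0,0.3, 0,0,0.055,0,0.3, 0,0,0.024,0,0.3, 0,0,0,0,0.3, 0,0,0,0,1, 0,0,0,0,1, 0,0,0,0,1, 0,0,0,0,1]'; python3 -m pendant '[0,0,0,-0.05,1, 0,0,0,-0.05,1, 0,0,0,-0.05,1, 0,0,0,-0.05,1, 0,0,0,-0.05,1, 0,0,0,-0.05,1, 0,0,0,-0.05,1, 0,0,0,-0.05,1, 0,0,0,-0.05,1, 0,0,0,-0.05,1]';python3 -m pendant '[0,0,0,0,1, 0,0,0,0,1]'
```

```text
t: 43.75
eef_pos: [539.7, 112.6, 91.6]
tcp_rot: [-3.141, -0.0, 0.802]
ft_force: [-3.0, 3.9, 4.8]
opening: 0.127
t: 45.0
eef_pos: [539.4, 112.6, 91.5]
tcp_rot: [-3.141, -0.001, 2.378]
ft_force: [-4.0, 4.5, 7.1]
opening: 0.119
t: 45.25
eef_pos: [539.4, 112.6, 91.6]
tcp_rot: [-3.141, -0.001, 2.373]
ft_force: [-4.2, 4.3, 6.9]
opening: 0.124
```

```bash
python3 -m pendant '[0,0,0,0,0.1, 0,0,0,0,0.1, 0,0,0,0,0.1, 0,0,-0.1,0,0.1, 0,0,-0.12,0,0.1, 0,0,-0.12,0,0.1, 0,0,-0.12,0,0.1, 0,0,-0.06,0,0.1, 0,0,0,0,0.1]'; python3 -c "
from h import *
im=shot('wrist','w19')
print(lm('window','wrist'),lm('closed','wrist'),lm('knob','wrist'),lm('lamp_grip','wrist'),lm('lamp_grip','scene'))
shot('side','s19');shot('scene','c19')
for c in ['side','scene']: print(lm('window',c),lm('closed',c))"
```

```text
t: 46.38
eef_pos: [540.3, 112.2, 300.4]
tcp_rot: [3.139, 0.002, 2.373]
ft_force: [-0.7, -0.2, 0.3]
opening: 0.449
[] [([572, 146, 86], 0.92)] [([537, 108, 99], 0.95)] [([445, 21, 2], 0.29)] [([533, 318, 219], 0.95)]
[([574, 145, 84], 0.83)] [([576, 149, 86], 0.66)]
[([576, 148, 80], 0.76)] [([578, 149, 81], 0.61)]
```

View pics/w19.png

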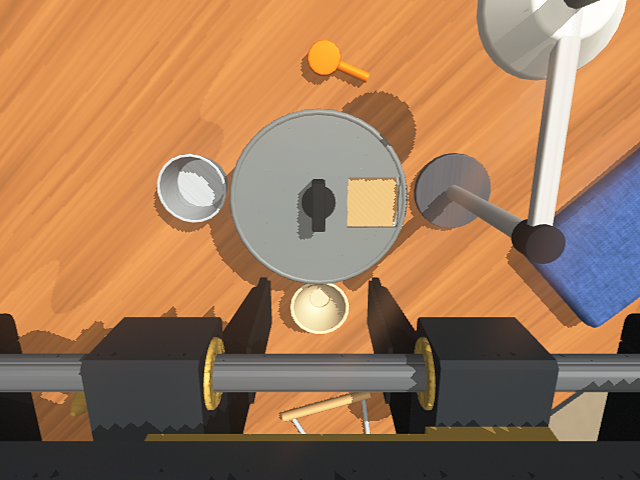

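View pics/s19.png

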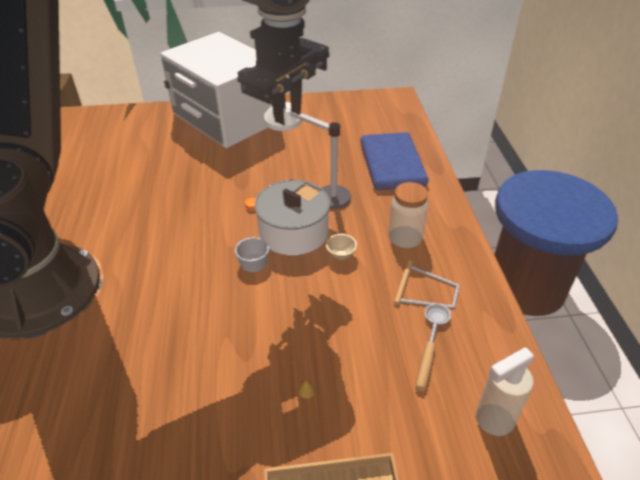

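```bash
python3 -c "
from h import *
go(537.2,317.1,300,2.401)"
```

```text
turn -0.0089 shift(turn first) [ 0.3506  0.3735 -0.0029] shift(shift first) [ 0.3609  0.3635 -0.0029] minrows 4.0
```

```bash
python3 -m pendant '[0,0,0,-0.0089,0.1, 0.0876,0.0934,0,0,0.1, 0.0876,0.0934,0,0,0.1, 0.0876,0.0934,0,0,0.1, 0.0876,0.0934,0,0,0.1, 0,0,0,0,0.1, 0,0,0,0,0.1]';python3 -c "
from h import *
shot('side','s20');shot('wrist','w20');print(lm('lamp_grip','side'),lm('lamp_grip','scene'));go(537.2,317.1,211,2.401)"
```

```text
t: 47.85
eef_pos: [537.2, 316.7, 298.8]
tcp_rot: [-3.141, 0.0, 2.402]
ft_force: [-0.3, 0.2, -0.5]
opening: 0.447
[([540, 326, 228], 0.72), ([648, 220, -2], 0.59)] [([536, 322, 218], 0.78)]
turn -0.0004 shift(turn first) [0.0025 0.0014 0.2206] shift(shift first) [0.0025 0.0014 0.2206] minrows 2.0
```

View pics/w20.png

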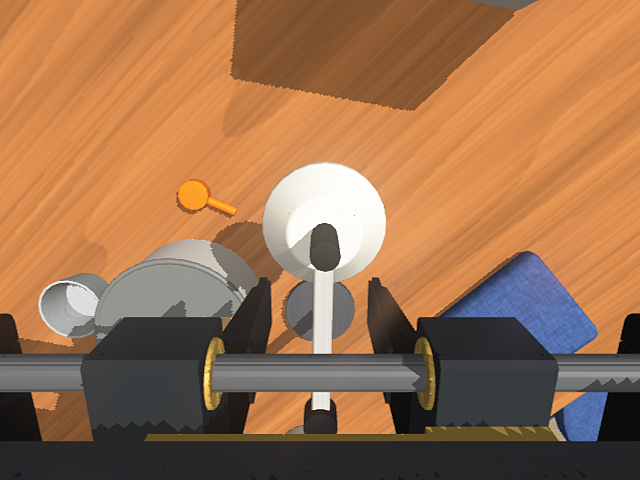

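```bash
python3 -c "
from h import *
print(onz((325,252),247,'wrist'), proj([537.2,317.1,247],'wrist'),proj([537.2,321,247],'wrist'))
im=cv2.imread('pics/w20.png');cv2.imwrite('pics/w20z.png',cv2.resize(im[200:300,260:400],None,fx=5,fy=5))"
```

```text
[535.82251113 323.25292213 247.        ] [318.58061048 260.66047875] [323.67998451 256.26506152]
```

View pics/w20z.png

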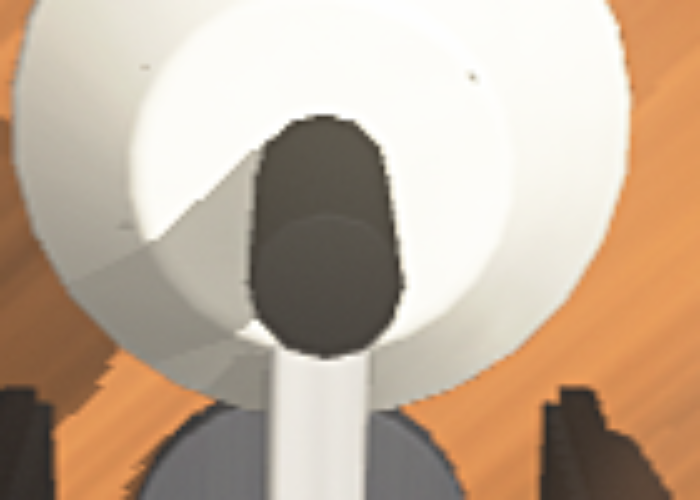

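```bash
python3 -m pendant '[0.007,0.01,0,0,0.1, 0,0,0.08,0,0.1, 0,0,0.08,0,0.1, 0,0,0.06,0,0.1, 0,0,0,0,0.45, 0,0,0,0,0.45, 0,0,0,0,0.45]';python3 -m pendant '[-0.0036,-0.0522,0,0,0.45, 0,0,0,-0.0444,0.45, -0.0036,-0.0522,0,0,0.45, 0,0,0,-0.0444,0.45, -0.0036,-0.0522,0,0,0.45, 0,0,0,-0.0444,0.45, -0.0036,-0.0522,0,0,0.45, 0,0,0,-0.0444,0.45]'; python3 -c "
from h import *
shot('side','s21')
print(lm('lamp_grip','side'))
a=np.deg2rad(136+32); go(648+150*np.cos(a),216+150*np.sin(a),211,a)"
```

```text
t: 48.92
eef_pos: [538.3, 322.1, 212.2]
tcp_rot: [3.14, 0.001, 2.401]
ft_force: [-0.7, -0.5, 0.3]
opening: 0.278
t: 49.92
eef_pos: [500.7, 246.4, 211.7]
tcp_rot: [-3.142, 0.001, 2.958]
ft_force: [0.0, 0.6, -1.0]
opening: 0.275
[([499, 246, 226], 0.69)]
turn 0.0083 shift(turn first) [-0.0006  0.0004  0.0015] shift(shift first) [-0.0006  0.0004  0.0015] minrows 1.0
```

View pics/s21.png

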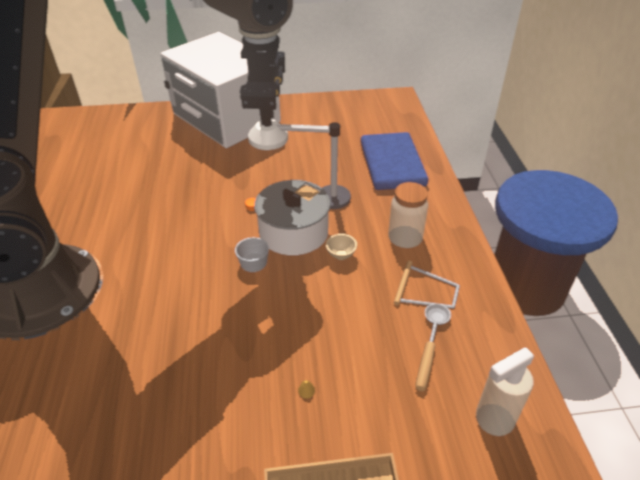

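```bash
python3 -m pendant '[-0.0036,-0.0522,0,0,0.45, 0,0,0,-0.0444,0.45, -0.0036,-0.0522,0,0,0.45, 0,0,0,-0.0444,0.45, -0.0036,-0.0522,0,0,0.45, 0,0,0,-0.0444,0.45, -0.0036,-0.0522,0,0,0.45, 0,0,0,-0.0444,0.45, -0.0036,-0.0522,0,0,0.45, 0,0,0,-0.0444,0.45]'; python3 -c "
from h import *
print(lm('lamp_grip','side'))
a=np.deg2rad(208); go(648+150*np.cos(a),216+150*np.sin(a),211); go(540,112.5,211)"
```

```text
t: 51.28
eef_pos: [518.0, 144.3, 211.0]
tcp_rot: [-3.141, -0.0, -2.631]
ft_force: [0.3, -0.6, 0.0]
opening: 0.277
[([499, 246, 226], 0.69)]
turn -0.0 shift(turn first) [0.0038 0.0049 0.    ] shift(shift first) [0.0038 0.0049 0.    ] minrows 1.0
turn -0.0 shift(turn first) [-0.0082 -0.0973  0.    ] shift(shift first) [-0.0082 -0.0973  0.    ] minrows 1.0
```

```bash
python3 -m pendant '[-0.0036,-0.0522,0,0,0.45, 0,0,0,-0.0444,0.45, -0.0036,-0.0522,0,0,0.45, 0,0,0,0,0.45]'; python3 -c "
from h import *
go(540,112.5,211);shot('side','s22');print(lm('lamp_grip','side'))"
python3 -m pendant '[0,0,0,0,0, 0,0,0,0,0, 0,0,-0.08,0,0, 0,0,-0.12,0,0, 0,0,-0.1,0,0, 0,0,0,0,0]'; python3 -c "
from h import *
shot('side','s23');print(lm('lamp_grip','side'));shot('wrist','w23');print(lm('lamp_grip','wrist'),lm('drum','wrist'))
go(480,-200,320)"
```

```text
t: 51.82
eef_pos: [544.4, 111.7, 210.9]
tcp_rot: [-3.141, 0.0, -2.493]
ft_force: [-0.7, 0.6, -0.2]
opening: 0.275
turn -0.0 shift(turn first) [ 0.0077  0.0082 -0.0002] shift(shift first) [ 0.0077  0.0082 -0.0002] minrows 1.0
[([542, 110, 230], 0.56), ([646, 216, 1], 0.31)]
t: 52.68
eef_pos: [543.9, 113.9, 333.9]
tcp_rot: [-3.139, 0.005, -2.487]
ft_force: [0.2, -0.1, -0.3]
opening: 0.501
[([542, 111, 229], 0.95), ([574, 147, 86], 0.74), ([445, 27, -5], 0.52)]
[([541, 112, 228], 0.7)] []
turn -0.0 shift(turn first) [ 0.6018 -0.5264  0.0244] shift(shift first) [ 0.6018 -0.5264  0.0244] minrows 6.0
```

View pics/s23.png

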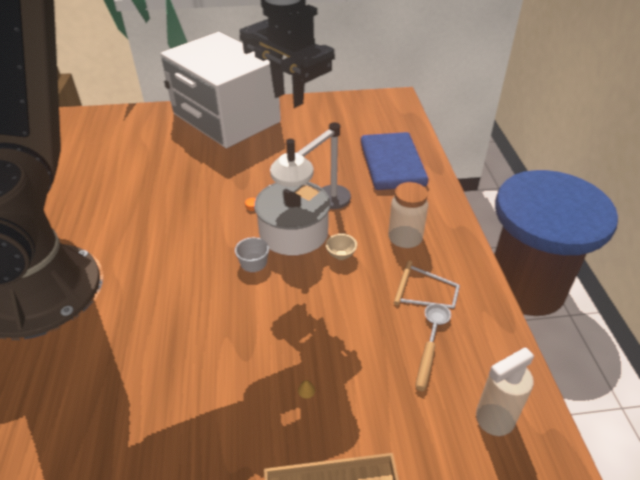

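View pics/w23.png

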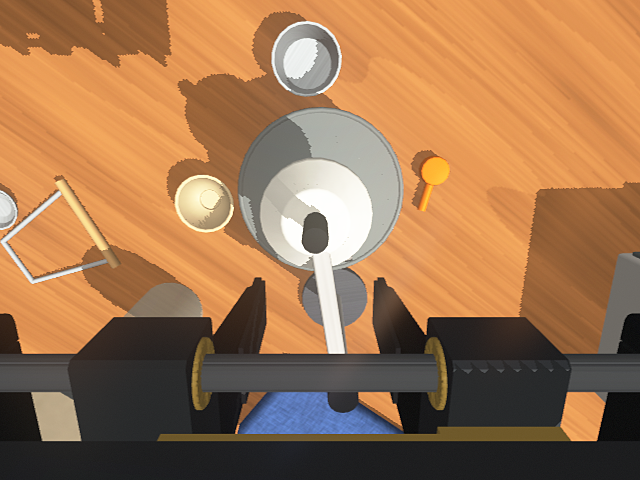

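```bash
python3 -m pendant '[0.1,-0.088,0,0,0, 0.1,-0.088,0,0,0, 0.1,-0.088,0,0,0, 0.1,-0.088,0,0,0, 0.1,-0.088,0,0,0, 0,0,0,0,0, 0,0,0,0,0]'; python3 -c "
from h import *
shot('scene','c24');print(lm('lamp_grip','scene'),lm('window','scene'),lm('window','side'),lm('closed','side'))
for n in ['cup','ramekin','rattle','bell','puck1_c','block1_c']: print(n,lm(n,'side'))"
```

```text
t: 53.8
eef_pos: [491.6, -147.5, 330.4]
tcp_rot: [3.14, -0.0, -2.488]
ft_force: [0.2, 0.1, 0.2]
opening: 0.499
[] [([578, 151, 81], 0.55)] [([576, 148, 84], 0.71)] [([573, 148, 87], 0.66)]
cup [([445, 25, -5], 0.61)]
ramekin [([639, 24, -2], 0.58)]
rattle [([449, 210, -5], 0.58), ([769, -244, -1], 0.37)]
bell [([532, -311, 4], 0.71)]
puck1_c [([574, 150, 87], 0.42), ([635, 23, -1], 0.23)]
block1_c []
```

View pics/c24.png

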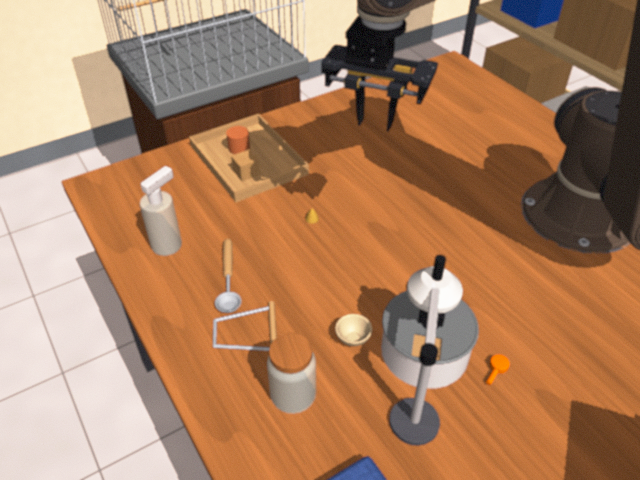

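The last picture shows the lamp over the drum at (436,290), the opening over the closed deck at (427,347), nothing left to collect on the table, and the arm well clear.

```bash
python3 -c "
from cell import env
print(env.job_done(), env.state()['t'])"
```

```text
the job is handed in; nothing more can be done
the job is handed in; nothing more can be done
```

The drum is refilled and I handed the job in at about 54 s; the hand-in gives no verdict. I swung the lamp clear and put the one block present in by the steel cup. I then turned the cap and put the two pucks present in by the ramekin. Last, I turned the opening over the closed quarter and swung the lamp back.

**What the last checks showed:**
- **Pieces:** after the drops the wrist camera showed the block, and the two pucks one on the other, in their compartments. None were left on the table.
- **Opening:** the trained networks put the opening and its shut point within about 5 mm of each other (12 mm allowed). Only the deck shows through the opening.
- **Lamp:** its axis is about 2 mm from the drum's (30 mm allowed).
- **Other things:** the cup, ramekin, rattle and bell read within about 5 mm of where they stood. The swing, jar and spoon I checked only by eye; they look unmoved.
- **Robot:** it stands clear, touching nothing.

**Checks that failed or disagreed:**
- The networks missed the opening in several wrist pictures and once reported it at its old place, from a side picture taken before the cap was turned. I used the opening's corners and the compartment walls instead.
- In the final round the network did not find the lamp grip in the scene picture; the side and wrist pictures did show it.
- The network's last puck readings, at (574,150) and (635,23) with low confidence, were the opening and the ramekin.

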